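# Clamp the camera head and arm the tester

## Task

Tighten the turnbuckle of the test cradle until it comes up against its stop, so that both jaws grip the camera head lying between them. Then take the interlock key out of its park block, push its flat tongue fully home into the slot of the interlock switch and let go. Do not knock over or shift the other things on the table.

Things in the scene. Friction and masses are not known exactly. Their poses are not given: they have to be found in the camera images.
- cradle: Fixed grey base plate, 130 (x) by 300 (y) by 16 mm high, on the table; origin at the centre of its underside. Its y axis runs along the turnbuckle, x points away from the robot (yaw within 15 degrees), z up. Two posts with round heads (the jaws, 44 mm wide) slide along y on it; the heads reach 22 mm from the turnbuckle's axis all round, to 172 mm above the table.
- turnbuckle_mid (a point): Centre of the turnbuckle, a hexagonal steel bar, 36 mm across flats, 74 mm long, with 16 mm threaded rods entering both ends. On its axis, 150 mm above the table; axes as the cradle's; does not turn or move. Free space below it down to 75 mm above the table. Grip across two opposite flats at mid length with the tool square to the axis; swing the tilting tool about the axis, regrip, repeat.
- turnbuckle (a joint): Turn of the body about the cradle's y axis, rad. Starts at 0 to 0.5; tightens as it grows, to a hard stop at 2.5. Tightening moves its top away from the robot (towards the cradle's +x). At 0 one pair of flats stands upright (facing -x and +x), and so again every 1.047 rad. Resists with 0.15 N m, stays where it is left, draws each jaw inward 4 mm per rad.
- camera_head: Loose white and black endoscope camera head, 130 mm long (along the cradle's y), 50 mm wide, 53 mm high, 0.3 kg, lying on the cradle under the turnbuckle between two low rails; origin at the middle of its underside, 22 mm above the table. It is clamped where it lies and need not be handled.
- jaw_left: Sliding jaw at the cradle's +y end: aluminium post with a springy rubber pad on its inner face. Origin at table height on the post's inner face, 82.5 mm from the cradle's middle when the turnbuckle reads 0, 72.5 mm at 2.5. The pad reaches 10 mm farther in and gives up to 6 mm, so it bears on the camera head before the stop.
- jaw_right: The same jaw, mirrored, at the cradle's -y end.
- key: Loose upright interlock key, 0.09 kg: black grip plate 14 mm thick (x), 36 wide (y), 46 high on a flange 26 x 44 x 6 mm; a flat steel tongue hangs under it, 6 thick (x), 20 wide (y), 32 long, its last 8 mm only 3 x 15. Origin: centre of the flange's underside; z up; grip top 52 mm above it. Starts with the tongue in the park block, flange resting on it. Grip across the 14 mm.
- park: Fixed aluminium block, 90 by 60 by 50 mm high on a plate of 120 by 80 mm, with a loose slot in its top in which the key waits; origin at the centre of its underside, on the table. It stands on one side of the cradle and the switch on the other; which side differs.
- switch: Fixed grey interlock switch box, 56 mm (x) by 64 mm (y) by 65 mm high on a 90 mm square plate; origin at the centre of its underside, on the table.
- switch_slot (a point): Centre of the slot's mouth in the top of the switch, 65 mm above the table; axes as the switch's. The slot is 40 mm deep straight down, long along the switch's y, 23.6 mm by 9.6 mm wide (about 1.8 mm of play all round) with a 2 mm chamfer; the key fits either way round. Home, the key's flange lies flat on the switch, so that its origin is at this point.
- bottle: Amber bottle, 44 mm across and 85 mm high, origin under its centre; leave alone.
- jar: White jar, 56 mm across and 60 mm high, origin under its centre; leave alone.
- adapter: Black ring, 64 mm across and 22 mm high, origin under its centre; leave alone.
- bowl: Steel bowl, 110 mm across and 40 mm high, origin under its centre; leave alone.
- carton: White carton, 80 by 130 by 50 mm high, origin under its centre; leave alone.
- driver: Screwdriver, 160 mm long, lying on the table beyond the cradle; origin at its underside, about mid length; leave alone.
There are look-alikes about, which are no part of the job. What is shaped like the key but green is not meant.

How it is judged:
By the outcome, as a careful person would: the job done as asked, in the order asked, and still so for the second after the job is handed in, with the robot touching nothing.
It also fails if it takes over 72 s, if anything falls off the work surface, if the arm or the gripper's body presses on something with over 40 N, if the wrist force passes 120 N, or if a joint passes its speed limit or range.

## Robot

A 6-joint arm with a two-finger parallel gripper is mounted at the origin on the work surface. World frame = base frame: x ahead of the robot, y to its left, z up, the work surface at z = 0. Lengths are in mm, angles in rad, forces in N, time in s.
With the tool pointing down it reaches from about 275 to 1000 mm from the base axis. Payload 8.4 kg.
Tool frame: the origin (TCP) lies at the very end of the fingers, on their centre line; the grasp point (between the pads) lies 19 mm behind it; x points along the fingers, y is the direction in which the jaws open and shut, and the axes are right-handed (so a half turn about x gives the same grasp; the last joint's range is limited). The gripper opens to 85 mm and grips with 20 to 120 N. Pads are 22 mm wide; open, the fingers measure 114 mm over their backs; the gripper's body (76 mm by 85 mm) begins 54 mm behind the grasp point. The pads swing forward as they close: fully open they stand 13 mm farther back than shut.
Start: joints at [1.268, 0.353, 1.633, -0, 1.155, -0.002], TCP at [185.176, 596.94, 231.281] pointing down, gripper open.
Joint ranges: [-2.63, 2.63], [-0.92, 2.1], [0.06, 2.66], [-1.3, 4.44], [0, 2.69], [-3.02, 3.02]. Speed limits (rad/s): [2.22, 2.22, 2.79, 3.14, 3.14, 3.14].

## Interface

Orientations are given as [roll, pitch, yaw] about the fixed x, y, z axes, in that order (R = Rz(yaw) Ry(pitch) Rx(roll)).
In Python, from rig import r, grab_frame, camera_params, sign_off gives the robot as it stands.
- The arm moves only by the tool drive_tool, never from a script. Its argument "rows" is one flat list of numbers, 7 for each row, row after row: the shift along the tool's x, y, z in mm, then the turn, a rotation vector about the tool's x, y, z in degrees, then the opening in per cent of the stroke, from 0 (shut) to 100 (fully open). In form: [x, y, z, rx, ry, rz, fingers, x, y, z, rx, ry, rz, fingers, ...]. A call has 1 to 10 rows; each row is the pose to reach, as a shift and turn from the pose measured when the call began, along the tool's axes at that moment; what a row does not reach only later rows make up. A row lasts 1/8 s, in which the tool goes at most 62.5 mm and 10.7 degrees, less where a joint would pass 70% of its speed; a pose out of reach is approached as far as the arm can. A call with a gripper value outside its range is refused whole. The fingers move at their own pace and stop on an object; "newtons" is the grip in N (left out, the last holds). Time passes only in rows, so rows that repeat a pose let the fingers close. It gives the time, the measured TCP pose, the force and the opening at its end, in the units of the state.
- r.sense(): the state, without advancing time (a new reading comes with each control period).
- grab_frame(name): name is "scene" or "top" or "wrist"; returns the picture (420x560x3 uint8, red, green, blue); there is no depth.
- camera_params(name): a dict with "vertical_fov" (degrees; the focal length in pixels is half the picture's height over the tangent of half this angle, whatever the lens; pixels are square), "cx", "cy" (the principal point, pixels), "k1" (the pictures are not rectified: a ray, as slopes to the right and down, at radius r is drawn at 1 + k1 r^2 times it, then the intrinsics apply), "pose" (4x4, takes a point from camera to world coordinates); the wrist camera has in their place "tool_from_camera" (4x4, takes a point from camera to tool coordinates, whose origin is the TCP and whose axes are the tool frame's). Camera axes: x right, y down, z forward; pixel columns grow to the right and rows downward; lengths in mm; the calibration is good to about 2 mm. A picture is of the moment at which its call begins: read the wrist's pose just before it. camera_params takes no time and is no camera call.
- sign_off(): hands the job in, once; it reports no verdict.
The state is a dict: "clock": time; "qpos": joint angles; "qvel": joint speeds; "joint_efforts": joint torques, N m; "eef_pos": TCP position; "tcp_rot": TCP orientation; "contact_force": force on the tool from outside, world axes, zero at the start; "wrist_torque": the same for the moment, N m; "opening": opening from 0.0 (shut) to 1.0 (fully open).
Only numpy, scipy, OpenCV 4.12 (cv2) and the standard library are available. Lean on these libraries where they do the work, as an engineer would, in place of code of your own. Each camera call takes 0.05 s, during which the arm holds its last target.

## Working session

There is one attempt and no reset: what is moved stays moved. The work goes in short steps, Python scripts to look and compute and a tool call to move; the robot and the scene stay as the last step left them, time stands still between calls to the robot, and variables do not carry over. Pictures are saved under pics/ and viewed, and the job is handed in when it is done.

Besides the shell and the picture viewer there is one more tool, called after "Request:" as name(argument=value, ...) on one line, values as JSON. drive_tool: Moves the arm, as the interface text tells. Its arguments: {"type":"object","properties":{"rows":{"type":"array","items":{"type":"number"}},"newtons":{"type":"number"}},"required":["rows"]}

```bash
ls; mkdir -p pics; cat > /tmp/a.py <<'E'
import sys; sys.path.insert(0,'.')
from rig import r, grab_frame, camera_params, sign_off
import cv2
print(r.sense())
for n in ("scene","top","wrist"):
    f=grab_frame(n); cv2.imwrite(f"pics/{n}0.png",f[:,:,::-1]); print(n,camera_params(n))
E
python3 /tmp/a.py
```

```text
pics
{'clock': 0.0, 'qpos': array([ 1.26760888e+00,  3.53658899e-01,  1.63410916e+00,  1.75141382e-05,
        1.15518905e+00, -2.39867094e-03]), 'qvel': array([-0.00077663, -0.00056683, -0.0017034 , -0.00041035,  0.00181381,
       -0.00067313]), 'joint_efforts': array([ 1.03772327e-03, -6.05246401e+01, -3.42071199e+01,  2.70785731e-04,
        9.31826478e-03, -3.99893690e-05]), 'eef_pos': array([185.02819138, 596.50399612, 230.56564821]), 'tcp_rot': array([-1.58493068,  1.56943178, -1.88572653]), 'contact_force': array([0.64453639, 0.29974442, 0.65983474]), 'wrist_torque': array([ 0.01546854, -0.02528453, -0.02790588]), 'opening': 1.0005136271596002}
scene {'vertical_fov': 44.60451834897998, 'cx': 278.4015944853227, 'cy': 205.12296017881587, 'k1': 0.05888787480837606, 'pose': array([[-7.21222147e-01,  4.22103591e-01, -5.49242363e-01,
         1.34170442e+03],
       [ 6.92699895e-01,  4.36801788e-01, -5.73908575e-01,
         8.68496427e+02],
       [-2.33882371e-03, -7.94375702e-01, -6.07422237e-01,
         9.66661040e+02],
       [ 0.00000000e+00,  0.00000000e+00,  0.00000000e+0
[... 282 characters left out ...]
2, -5.75373234e-03,
         6.42028020e+01],
       [-2.58636483e-03, -2.02671113e-01, -9.79243448e-01,
         1.16544895e+03],
       [ 0.00000000e+00,  0.00000000e+00,  0.00000000e+00,
         1.00000000e+00]])}
wrist {'vertical_fov': 65.35404002472272, 'cx': 281.480735480653, 'cy': 212.52323932439782, 'k1': -0.013014936566629045, 'tool_from_camera': array([[ 1.93246198e-04, -3.06379285e-01,  9.51909500e-01,
        -1.43047919e+02],
       [ 9.99999973e-01,  1.80312181e-04, -1.44974156e-04,
         3.06278099e-01],
       [-1.27223800e-04,  9.51909503e-01,  3.06379312e-01,
        -7.73937196e+01],
       [ 0.00000000e+00,  0.00000000e+00,  0.00000000e+00,
         1.00000000e+00]])}
```

View pics/scene0.png

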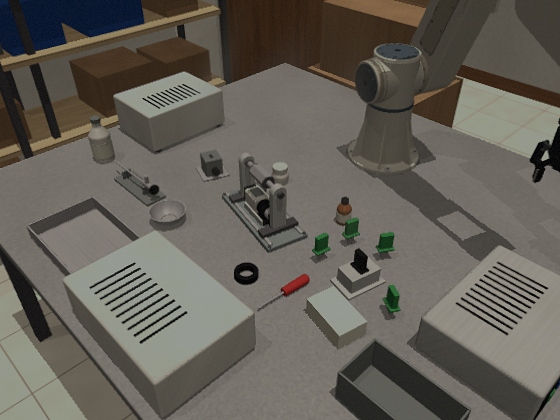

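View pics/top0.png

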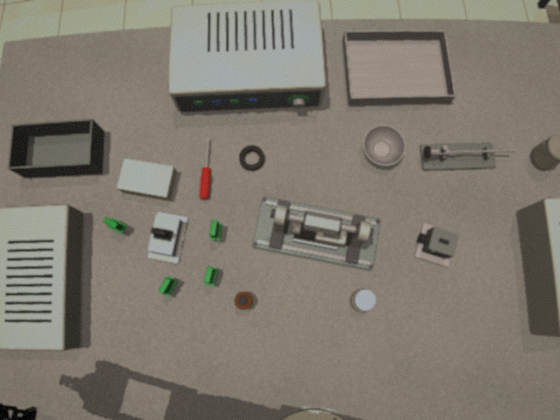

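View pics/wrist0.png

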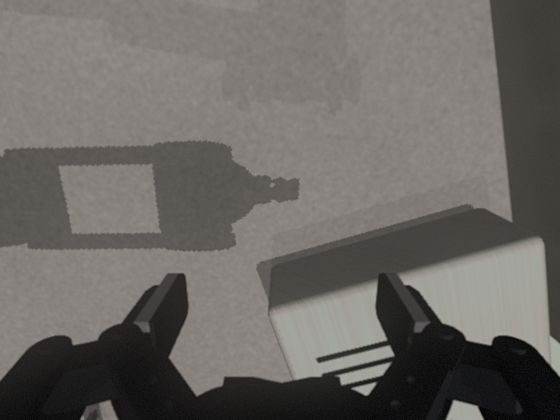

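The overview shows the cradle at top-view (318,232), the park block with the black key at (166,237), and the switch at (438,244). Four green decoys stand around the park. Next I'll enlarge the crops.

```bash
cat > h.py <<'E'
import sys; sys.path.insert(0,'.')
import numpy as np, cv2
from scipy.spatial.transform import Rotation as Ro
from rig import r, grab_frame, camera_params, sign_off
def intr(p):
    f=210/np.tan(np.radians(p['vertical_fov'])/2); return f,p['cx'],p['cy'],p['k1']
def Tw(s):
    T=np.eye(4);T[:3,:3]=Ro.from_euler('xyz',s['tcp_rot']).as_matrix();T[:3,3]=s['eef_pos'];return T
def campose(n,s=None):
    p=camera_params(n)
    if n=='wrist': return Tw(s)@p['tool_from_camera']
    return p['pose']
def proj(n,P,T):
    f,cx,cy,k=intr(camera_params(n)); P=np.atleast_2d(P)
    c=(P-T[:3,3])@T[:3,:3]; x=c[:,0]/c[:,2];y=c[:,1]/c[:,2];q=1+k*(x*x+y*y)
    return np.c_[cx+f*x*q,cy+f*y*q]
def ray(n,uv,T):
    f,cx,cy,k=intr(camera_params(n)); uv=np.atleast_2d(uv)
    d=(uv-[cx,cy])/f; x=d.copy()
    for _ in range(20): x=d/(1+k*(x**2).sum(1,keepdims=True))
    return np.c_[x,np.ones(len(x))]@T[:3,:3].T
def atz(n,uv,z,T):
    d=ray(n,uv,T); return T[:3,3]+d*((z-T[2,3])/d[:,2])[:,None]
def crop(img,x0,y0,x1,y1,s,name):
    c=cv2.resize(img[y0:y1,x0:x1],None,fx=s,fy=s,interpolation=cv2.INTER_CUBIC)[:,:,::-1].copy()
    for v in range((x0+9)//10*10,x1,10):
        cv2.line(c,((v-x0)*s,0),((v-x0)*s,4 if v%50 else 12),(0,0,255),1)
    for v in range((y0+9)//10*10,y1,10):
        cv2.line(c,(0,(v-y0)*s),(4 if v%50 else 12,(v-y0)*s),(0,0,255),1)
    cv2.imwrite('pics/'+name,c)
E
python3 - <<'E'
from h import *
t=cv2.imread('pics/top0.png')[:,:,::-1]; s=cv2.imread('pics/scene0.png')[:,:,::-1]
crop(t,240,185,400,285,5,'top0_cr.png'); crop(t,130,190,230,300,5,'top0_pk.png'); crop(t,400,200,480,280,6,'top0_sw.png'); crop(s,200,140,320,260,5,'sc0_cr.png')
crop(s,310,200,420,320,5,'sc0_pk.png')
T=campose('top')
print(atz('top',[[255,245],[264,199],[380,214],[375,268]],16,T)) # cradle corners
print(atz('top',[[166,237]],80,T),atz('top',[[441,242]],65,T))
E
```

```text
[[ 516.5803286   115.56279352   16.        ]
 [ 630.8423785    89.52193761   16.        ]
 [ 580.80645585 -197.2582229    16.        ]
 [ 447.63596714 -174.10877339   16.        ]]
[[534.7407405  319.97628576  80.        ]] [[ 497.52249659 -328.2274675    65.        ]]
```

View pics/top0_cr.png

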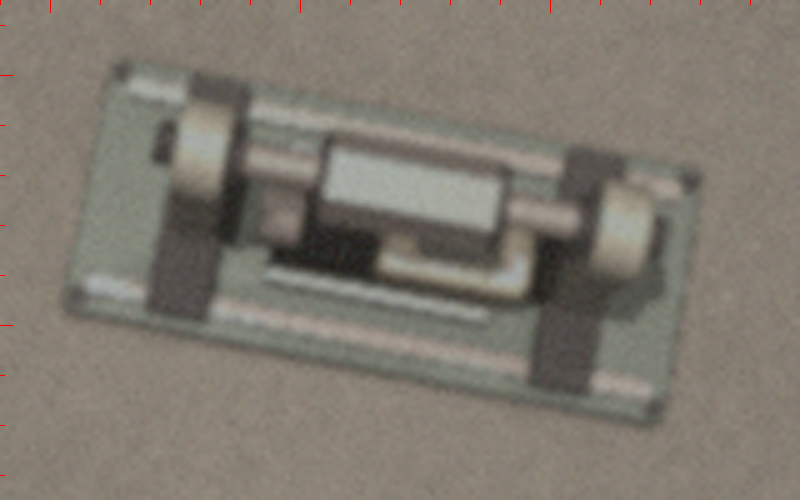

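View pics/top0_pk.png

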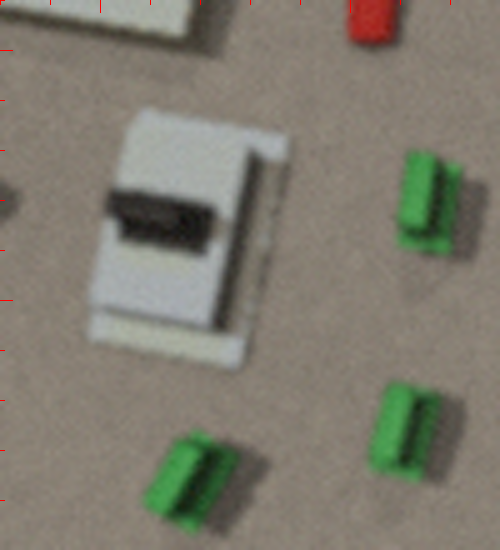

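View pics/top0_sw.png

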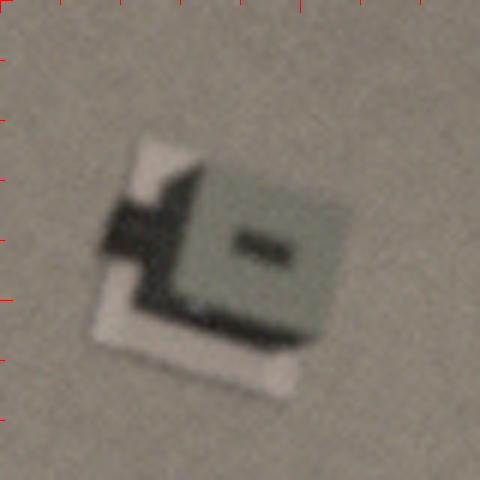

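View pics/sc0_cr.png

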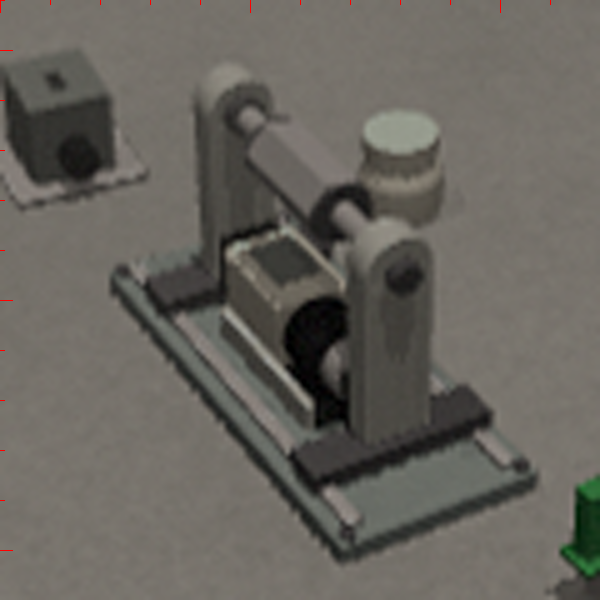

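View pics/sc0_pk.png

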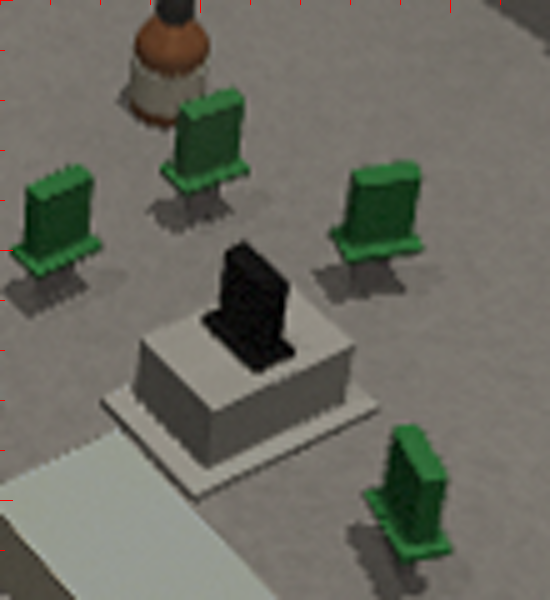

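```bash
cat > fit.py <<'E'
from h import *
from scipy.optimize import least_squares
def fit(obs,x0):
    # obs: list of (cam, localxyz, uv)
    T={c:campose(c) for c in('top','scene')}
    def f(p):
        R=Ro.from_euler('z',p[2]).as_matrix(); e=[]
        for c,l,uv in obs: e.append(proj(c,R@np.array(l,float)+[p[0],p[1],0],T[c])[0]-uv)
        return np.concatenate(e)
    s=least_squares(f,x0); return s.x,np.round(f(s.x).reshape(-1,2),1)
def C(px,o,s): return (np.array(px)/s+np.array(o))
if __name__=='__main__':
    o=(240,185); oc=(200,140)
    # corners local: x away from robot, y left
    for use in ('top','scene','both'):
        cr=[]
        if use!='scene': cr+= [('top',(65,150,16),C((118,65),o,5)),('top',(-65,150,16),C((70,305),o,5)),('top',(-65,-150,16),C((658,418),o,5)),('top',(65,-150,16),C((702,178),o,5))]
        if use!='top': cr+=[('scene',(65,-150,16),C((110,270),oc,5)),('scene',(65,150,16),C((345,547),oc,5)),('scene',(-65,150,16),C((537,475),oc,5))]
        print('cradle',use,*fit(cr,[540,-40,0]))
        o2=(400,200)
        sw=[]
        if use!='scene': sw+=[('top',(28,32,65),C((205,165),o2,6)),('top',(28,-32,65),C((352,207),o2,6)),('top',(-28,-32,65),C((322,338),o2,6)),('top',(-28,32,65),C((172,295),o2,6)),
          ('top',(-45,45,4),C((93,340),o2,6)),('top',(-45,-45,4),C((290,400),o2,6)),('top',(0,0,65),C((263,249),o2,6))]
        if use!='top': sw+=[('scene',(28,-32,65),C((2,70),oc,5)),('scene',(28,32,65),C((40,108),oc,5)),('scene',(-28,32,65),C((110,90),oc,5)),('scene',(-28,-32,65),C((78,48),oc,5)),('scene',(0,0,65),C((56,80),oc,5)),('scene',(-45,45,4),C((148,172),oc,5))]
        print('switch',use,*fit(sw,[500,-330,0]))
        op=(130,190); os=(310,200)
        pk=[]
        if use!='scene': pk+=[('top',(45,30,50),C((140,110),op,5)),('top',(45,-30,50),C((252,150),op,5)),('top',(-45,-30,50),C((215,325),op,5)),('top',(-45,30,50),C((92,305),op,5)),('top',(-60,40,4),C((88,338),op,5)),('top',(-60,-40,4),C((240,367),op,5)),('top',(60,-40,4),C((290,135),op,5))]
        if use!='top': pk+=[('scene',(45,-30,50),C((142,340),os,5)),('scene',(45,30,50),C((212,408),os,5)),('scene',(-45,30,50),C((355,345),os,5)),('scene',(60,-40,4),C((103,402),os,5)),('scene',(60,40,4),C((197,497),os,5)),('scene',(-60,40,4),C((378,406),os,5))]
        print('park',use,*fit(pk,[530,310,0]))
    key=[('top',(7,18,102),C((105,190),op,5)),('top',(7,-18,102),C((218,207),op,5)),('scene',(7,18,102),C((255,265),os,5)),('scene',(-7,18,102),C((288,290),os,5)),('scene',(7,-18,102),C((222,255),os,5)),('scene',(-7,-18,102),C((243,240),os,5)),('scene',(13,22,56),C((258,372),os,5)),('scene',(-13,22,56),C((295,352),os,5)),('scene',(13,-22,56),C((203,320),os,5))]
    print('key',*fit(key,[530,310,0]))
E
python3 fit.py
```

```text
cradle top [ 5.39818187e+02 -3.85440560e+01 -2.36598981e-01] [[-0.7 -1.8]
 [-1.8  1.1]
 [ 1.6  2. ]
 [ 1.  -1.5]]
switch top [ 4.98188153e+02 -3.35648902e+02 -3.33621184e-01] [[-0.3 -0.8]
 [ 0.3 -0.3]
 [ 0.3  0.2]
 [-0.  -0.1]
 [-0.9  0.5]
 [ 0.4  0.5]
 [ 0.1  0.1]]
park top [ 5.46179450e+02  3.31106207e+02 -2.34371332e-01] [[-1.1  1.9]
 [ 0.2 -1.4]
 [-1.   0.1]
 [-0.4 -0.9]
 [ 0.2 -0.2]
 [ 0.6  0.5]
 [ 1.5 -0. ]]
cradle scene [ 5.42949469e+02 -3.32876272e+01 -2.43006121e-01] [[-0.   0. ]
 [-0.8  0.5]
 [ 0.8 -0.6]]
switch scene [ 4.99855959e+02 -3.32052438e+02 -2.79986561e-01] [[-0.6 -0.6]
 [-1.1  0.9]
 [ 0.9  0.2]
 [-0.1 -0.3]
 [ 0.1 -0.2]
 [ 0.8 -0.2]]
park scene [ 5.46451627e+02  3.34236699e+02 -2.09273595e-01] [[-0.3 -0.6]
 [ 0.6  0.5]
 [ 0.1 -0.6]
 [-0.7 -0.3]
 [-0.2  0.5]
 [ 0.5  0.2]]
cradle both [ 5.40328521e+02 -3.74943254e+01 -2.38140202e-01] [[-1.1 -2.1]
 [-2.2  0.8]
 [ 1.1  1.9]
 [ 0.6 -1.6]
 [-0.4 -0.8]
 [-0.8 -0.7]
 [ 0.5 -1.9]]
switch both [ 4.98207452e+02 -3.35008936e+02 -3.21928577e-01] [[-0.7 -0.7]
 [-0.  -0.5]
 [ 0.3  0.1]
 [-0.2  0.1]
 [-1.   0.7]
 [ 0.4  0.4]
 [-0.1  0.1]
 [-0.4 -1.4]
 [-1.7  0.3]
 [ 0.5 -0. ]
 [ 0.2 -0.8]
 [-0.1 -0.7]
 [ 0.3 -0.3]]
park both [ 5.46017430e+02  3.32544274e+02 -2.18914392e-01] [[-2.   2.1]
 [-0.6 -1.5]
 [-1.2  0. ]
 [-0.7 -0.6]
 [-0.1  0.2]
 [ 0.5  0.4]
 [ 0.6 -0.2]
 [-0.7 -1.1]
 [-0.1 -0. ]
 [-0.3 -0.8]
 [-1.  -0.9]
 [-0.9 -0. ]
 [ 0.1  0. ]]
key [ 5.45206207e+02  3.30796190e+02 -2.43963299e-01] [[ 1.5 -1.3]
 [-6.2 -1.5]
 [ 1.9  4.2]
 [-0.1 -2.8]
 [-0.3 -2.5]
 [-0.  -1.3]
 [-1.4 -1.9]
 [-0.5 -1.6]
 [-0.9 -2.2]]
```

```bash
cat >> h.py <<'E'
def toolR(yaw,phi,flip=1):
    # jaw (tool y) = flip * object's x, tool x = down, then tilt phi about object's y
    x=np.array([0,0,-1.]); y=flip*np.array([1.,0,0]); z=np.cross(x,y)
    return Ro.from_euler('z',yaw).as_matrix()@Ro.from_euler('y',phi).as_matrix()@np.c_[x,y,z]
def delta(R,p,s=None):
    s=s or r.sense(); T=Tw(s)
    return np.round(T[:3,:3].T@(np.array(p)-T[:3,3]),1),np.round(np.degrees(Ro.from_matrix(T[:3,:3].T@R).as_rotvec()),1)
E
python3 - <<'E'
from h import *
s=r.sense(); print(Tw(s).round(3))
print(delta(Tw(s)[:3,:3],[400,300,420]))
for fl in (1,-1): print(fl,delta(toolR(-0.238,0,fl),[540.5,-37.5,330]))
E
```

```text
[[-0.00000e+00  2.96000e-01  9.55000e-01  1.85072e+02]
 [-1.00000e-03  9.55000e-01 -2.96000e-01  5.96632e+02]
 [-1.00000e+00 -1.00000e-03 -0.00000e+00  2.30767e+02]
 [ 0.00000e+00  0.00000e+00  0.00000e+00  1.00000e+00]]
(array([-189. , -219.8,  293.2]), array([0., 0., 0.]))
1 (array([ -98.8, -500.4,  527.4]), array([86.4,  0. ,  0. ]))
-1 (array([ -98.8, -500.4,  527.4]), array([-93.6,  -0. ,   0. ]))
```

Request:
drive_tool(rows=[-50, 0, 0, 0, 0, 0, 100, -110, -10, 10, 2, 0, 0, 100, -150, -40, 40, 7, 0, 0, 100, -160, -80, 85, 14, 0, 0, 100, -160, -120, 127, 21, 0, 0, 100, -160, -160, 170, 28, 0, 0, 100, -160, -200, 212, 35, 0, 0, 100, -160, -240, 254, 42, 0, 0, 100, -160, -280, 296, 49, 0, 0, 100, -160, -320, 338, 56, 0, 0, 100])

```text
clock: 1.4
eef_pos: [413.6, 189.2, 391.1]
tcp_rot: [-0.394, 1.57, -1.676]
contact_force: [1.0, -0.1, -0.8]
opening: 1.003
```

```bash
python3 - <<'E'
from h import *
s=r.sense(); print(s['clock'],s['qpos'].round(3),s['eef_pos'])
print(delta(toolR(-0.238,0,1),[540.5,-37.5,330]))
E
```

```text
1.4 [ 4.260e-01 -4.600e-02  1.759e+00 -1.000e-03  1.430e+00  1.380e-01] [413.57649949 189.20561935 391.07788289]
(array([ 61.3,  57.1, 253.4]), array([30.2,  0. ,  0. ]))
```

Request:
drive_tool(rows=[10, 11, 45, 5, 0, 0, 100, 20, 22, 95, 11, 0, 0, 100, 30, 34, 145, 17, 0, 0, 100, 45, 45, 195, 23, 0, 0, 100, 55, 53, 235, 28, 0, 0, 100, 61, 57, 253, 30, 0, 0, 100, 61, 57, 253, 30, 0, 0, 100])

```text
clock: 2.28
eef_pos: [540.1, -37.5, 329.6]
tcp_rot: [-1.0, 1.569, -2.806]
contact_force: [0.3, 0.9, 0.3]
opening: 1.003
```

```bash
python3 - <<'E'
from h import *
s=r.sense(); f=grab_frame('wrist'); print(s['clock'],s['eef_pos'],s['tcp_rot'])
np.save('s1.npy',Tw(s)); cv2.imwrite('pics/w1.png',f[:,:,::-1])
T=campose('wrist',s)
c=np.array([540.5,-37.5,0]);R=Ro.from_euler('z',-0.238).as_matrix()
P=[(0,0,150),(0,37,150),(0,-37,150),(65,-150,16),(-65,-150,16),(0,82,172),(0,-82,172),(65,150,16),(-65,150,16)]
print(proj('wrist',np.array(P)@R.T+c,T).round(1))
E
```

```text
2.275 [540.14263825 -37.54764855 329.615385  ] [-0.9998424   1.56925266 -2.80630748]
[[281.  188.5]
 [281.1 151.6]
 [280.9 222.9]
 [323.3 262.6]
 [239.  262.3]
 [281.1 102.9]
 [280.7 271.5]
 [333.   47.9]
 [230.2  47.6]]
```

View pics/w1.png

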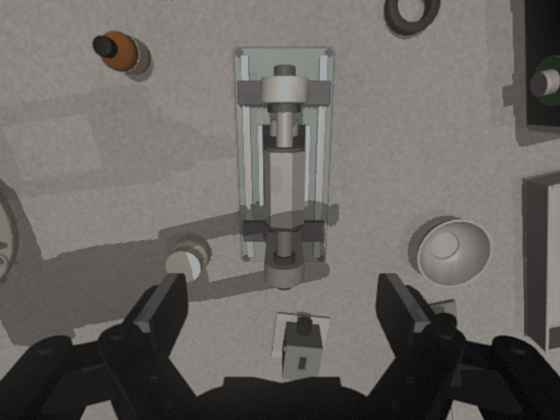

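```bash
python3 - <<'E'
from h import *
f=cv2.imread('pics/w1.png')[:,:,::-1]
crop(f,225,35,345,155,5,'w1a.png');crop(f,235,120,335,240,5,'w1b.png')
E
```

```text
(no output)
```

View pics/w1a.png

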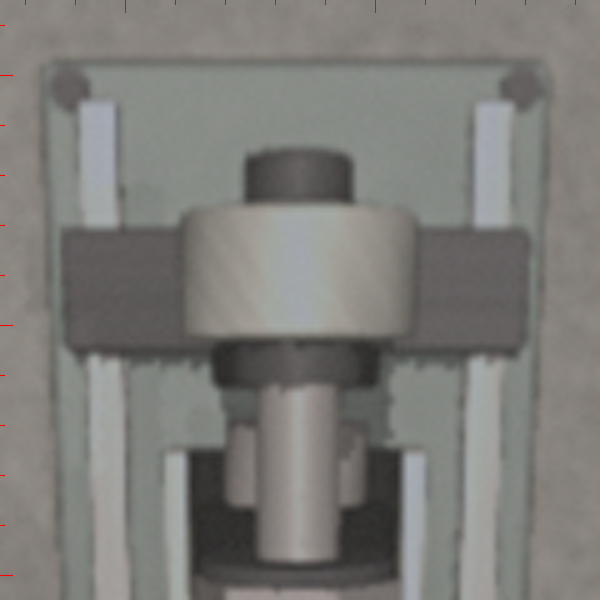

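View pics/w1b.png

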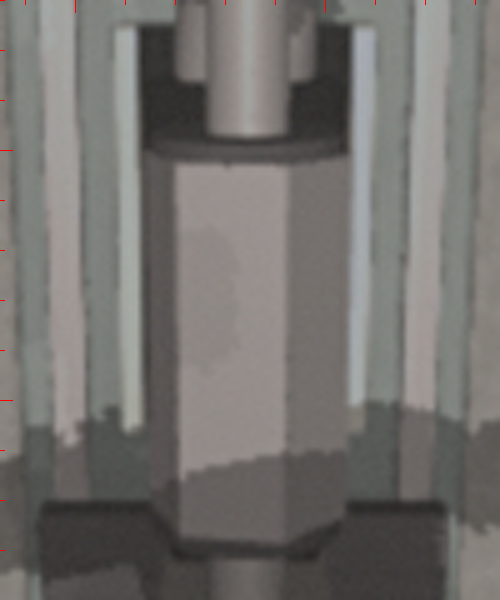

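```bash
python3 - <<'E'
from h import *
from scipy.optimize import least_squares
T=np.load('s1.npy')@camera_params('wrist')['tool_from_camera']
yaw=-0.238
def f(p):
    th,dx,dy=p[:3]; yw=yaw+p[3]
    R=Ro.from_euler('z',yw).as_matrix(); c=np.array([540.5,-37.5,0])+R@[dx,dy,0]
    v=lambda k,y:(20.78*np.sin(th+k*np.pi/3),y,150+20.78*np.cos(th+k*np.pi/3))
    P=np.array([v(0,0),v(-1,0),v(1,0),v(-2,0),v(0,37),v(0,-37),(0,82.5-4*th+15,150)])@R.T+c
    q=proj('wrist',P,T)
    # v0 right edge of bright facet, v-1 left; outlines v1 and v-2
    Q=np.array([(65,150,16),(-65,150,16)])@R.T+c; w=proj('wrist',Q,T)
    B=np.array([(65,-150,16),(-65,-150,16)])@R.T+c; b=proj('wrist',B,T)
    return np.r_[q[0,0]-292.4,q[1,0]-270.4,max(q[1,0],q[2,0])-304.6,min(q[1,0],q[3,0])-264.4,(q[4,1]-152)*.5,(q[5,1]-230)*.5,w[0]-[335,47.5],w[1]-[234,47.5],b[0,0]-327,b[1,0]-241]
s=least_squares(f,[0.3,0,0,0]); print(s.x,f(s.x).round(1))
dx,dy=s.x[1:3]; yw=yaw+s.x[3]; print('mid',np.array([540.5,-37.5])+Ro.from_euler('z',yw).as_matrix()[:2,:2]@[dx,dy],'yaw',yw)
E
```

```text
[3.43624555e-01 3.66462868e+00 4.99548068e-01 2.30811769e-03] [-0.3  0.4  0.5  0.2  0.9 -0.4  0.7 -0.2 -1.2 -0.2 -1.1  0.6]
mid [544.17996509 -37.87001161] yaw -0.23569188231333502
```

```bash
cat >> h.py <<'E'
M=np.array([544.2,-37.9,150]); YAW=-0.236
def grip(phi,back,off=21):
    R=toolR(YAW,phi); return R, M+R[:,0]*(off-back)
E
python3 - <<'E'
from h import *
print(delta(*grip(-0.70,100)), delta(*grip(-0.70,0)))
E
```

```text
(array([119.7, -46.4,   0. ]), array([ 0.1, -0. , 40.2])) (array([1.961e+02, 1.810e+01, 1.000e-01]), array([ 0.1, -0. , 40.2]))
```

Request:
drive_tool(rows=[15, -12, 0, 0, 0, 9, 70, 40, -24, 0, 0, 0, 18, 70, 70, -34, 0, 0, 0, 27, 70, 95, -42, 0, 0, 0, 35, 70, 120, -46, 0, 0, 0, 40, 70, 120, -46, 0, 0, 0, 40, 70, 120, -46, 0, 0, 0, 40, 70])

```text
clock: 3.2
eef_pos: [493.7, -24.6, 209.5]
tcp_rot: [1.57, 0.874, -0.232]
contact_force: [-0.4, 0.0, -0.3]
opening: 0.699
```

```bash
python3 - <<'E'
from h import *
s=r.sense(); f=grab_frame('wrist'); print(s['clock'],s['qpos'].round(3),s['eef_pos'],s['opening'])
print(delta(*grip(-0.70,100)), delta(*grip(-0.70,0)))
cv2.imwrite('pics/w2.png',f[:,:,::-1])
f=grab_frame('scene');crop(f,180,90,330,250,4,'s2.png')
E
```

```text
3.2 [ 0.087 -0.052  2.403 -1.045  0.235  1.279] [493.70628589 -24.55105157 209.49886603] 0.6987957162148001
(array([0.1, 1.5, 1.2]), array([ 0.2, -0.2,  0.2])) (array([100.1,   1.8,   1.5]), array([ 0.2, -0.2,  0.2]))
```

View pics/w2.png

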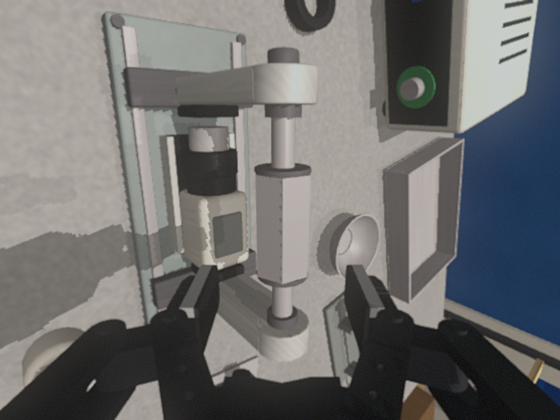

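View pics/s2.png

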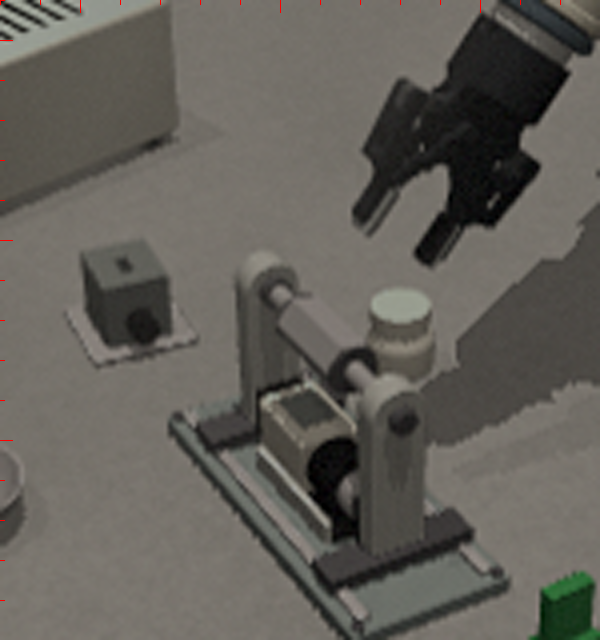

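Request:
drive_tool(rows=[20, 2, 1, 0, 0, 0, 70, 40, 2, 1, 0, 0, 0, 70, 60, 2, 1, 0, 0, 0, 70, 80, 2, 1, 0, 0, 0, 70, 100, 2, 1, 0, 0, 0, 70, 100, 2, 1, 0, 0, 0, 70, 100, 2, 1, 0, 0, 0, 70])

```text
clock: 4.18
eef_pos: [552.6, -40.4, 154.0]
tcp_rot: [1.571, 0.933, -0.229]
contact_force: [-30.6, 13.2, -11.7]
opening: 0.7
```

```bash
python3 - <<'E'
from h import *
s=r.sense(); f=grab_frame('wrist'); print(s['clock'],s['qpos'].round(3),s['eef_pos'],s['opening'],s['contact_force'],s['wrist_torque'])
print(delta(*grip(-0.70,0)))
cv2.imwrite('pics/w3.png',f[:,:,::-1])
E
```

```text
4.175 [ 0.013  0.167  2.309 -1.29   0.149  1.483] [552.61223455 -40.39932279 154.04180979] 0.6996689594424571 [-30.61464813  13.19913441 -11.65597766] [2.35336988 5.93357245 0.54751273]
(array([19. , -8.1, -0.4]), array([ 0.3, -0.2,  3.5]))
```

View pics/w3.png

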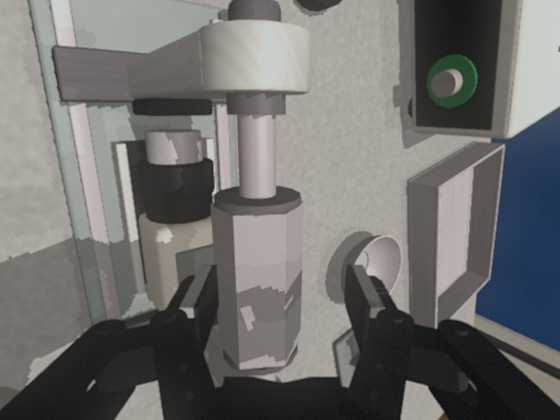

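Request:
drive_tool(rows=[-10, -2, 0, 0, 0, 0, 70, -30, -2, 0, 0, 0, 0, 70, -60, -2, 0, 0, 0, -3, 70, -90, -2, 0, 0, 0, -3, 70, -90, -2, 0, 0, 0, -3, 70])

```text
clock: 4.85
eef_pos: [499.6, -26.5, 228.7]
tcp_rot: [1.577, 0.98, -0.223]
contact_force: [1.8, -0.3, -0.4]
opening: 0.7
```

```bash
python3 - <<'E'
from h import *
s=r.sense(); f=grab_frame('wrist'); print(s['clock'],s['qpos'].round(3),s['eef_pos'],s['opening'],s['contact_force'],s['wrist_torque'])
for ph in(-0.1,.35): print(delta(*grip(ph,150)),delta(*grip(ph,100)))
cv2.imwrite('pics/w4.png',f[:,:,::-1])
E
```

```text
4.85 [ 0.045 -0.075  2.3   -0.419  0.372  0.624] [499.63846454 -26.50597953 228.67535609] 0.7000526970833215 [ 1.81255401 -0.33695043 -0.37277738] [0.09018051 0.26230579 0.02142174]
(array([-24. ,  55.7,   0.2]), array([  0.4,  -0.2, -28.1])) (array([20.1, 32.1,  0.3]), array([  0.4,  -0.2, -28.1]))
(array([13.7, 99.1,  0.6]), array([  0.4,  -0.1, -53.9])) (array([43.2, 58.8,  0.6]), array([  0.4,  -0.1, -53.9]))
```

View pics/w4.png

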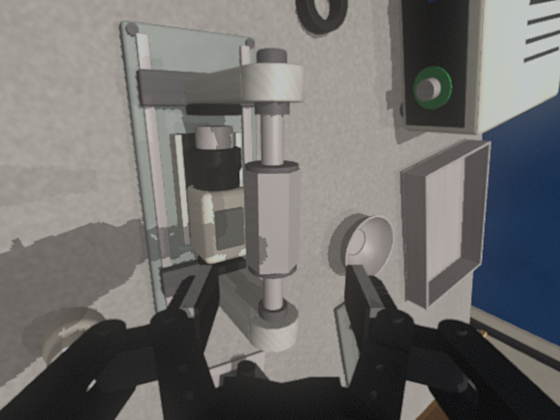

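Request:
drive_tool(rows=[-20, 20, 0, 0, 0, -9, 70, -25, 40, 0, 0, 0, -18, 70, -20, 60, 0, 0, 0, -27, 70, -10, 75, 0, 0, 0, -36, 70, 5, 88, 0, 0, 0, -45, 70, 14, 99, 1, 0, 0, -54, 70, 14, 99, 1, 0, 0, -54, 70, 14, 99, 1, 0, 0, -54, 70])

```text
clock: 5.9
eef_pos: [586.9, -49.0, 269.5]
tcp_rot: [-1.568, 1.218, 2.915]
contact_force: [-0.7, -1.1, 0.5]
opening: 0.702
```

```bash
cat > theta.py <<'E'
from h import *
import sys
s=r.sense(); f=grab_frame('wrist'); print(s['clock'],s['qpos'].round(3),s['eef_pos'].round(1),s['opening'],s['contact_force'].round(1),s['wrist_torque'].round(2))
T=campose('wrist',s); n=sys.argv[1]; np.save(n+'.npy',T)
q=proj('wrist',M[None],T)[0]; print('mid px',q)
u,v=q.astype(int); u=max(60,min(500,u)); v=max(60,min(360,v))
cv2.imwrite(f'pics/{n}.png',f[:,:,::-1]); crop(f,u-60,v-60,u+60,v+60,5,n+'c.png'); print(delta(*grip(0.35,0)))
E
python3 theta.py w5
```

```text
5.9 [-0.109  0.466  1.424  0.04   1.602  0.114] [586.9 -49.  269.5] 0.7016902012554534 [-0.7 -1.1  0.5] [-0.03 -0.09 -0.  ]
mid px [280.28860447 201.70062031]
(array([149.3,   0.4,  -1. ]), array([0.4, 0.1, 0.1]))
```

View pics/w5c.png

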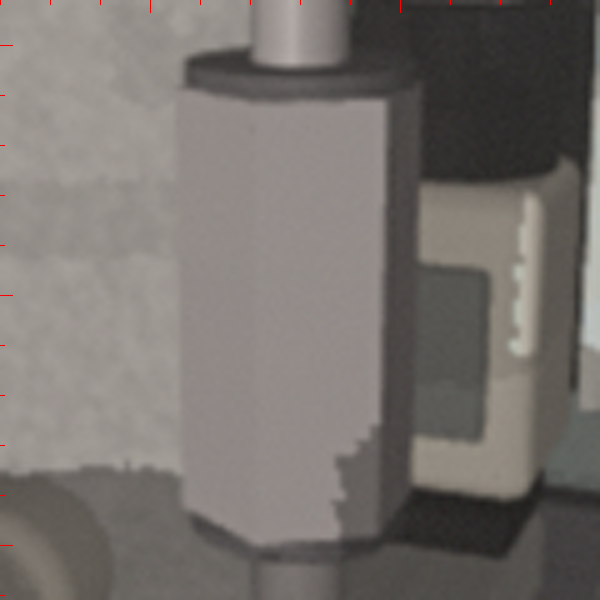

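View pics/w5.png

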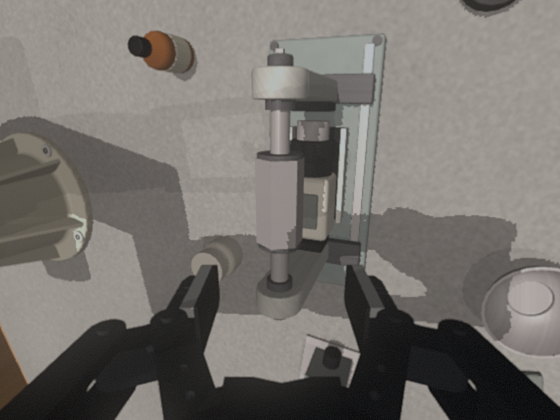

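```bash
cat > rel.py <<'E'
from h import *
from scipy.optimize import least_squares
def rel(n,cols,row,th0):
    # cols: outline left, edge left, edge right, outline right (px)
    T=np.load(n+'.npy'); R=Ro.from_euler('z',YAW).as_matrix()
    def f(p):
        th,dx,y=p
        P=np.array([(dx+20.78*np.sin(th+k*np.pi/3),y,20.78*np.cos(th+k*np.pi/3)) for k in range(6)])@R.T+M
        q=proj('wrist',P,T); d=np.linalg.norm(P-T[:3,3],axis=1)
        vis=q[np.argsort(d)[:3],0]
        c=np.r_[q[:,0].min(),q[:,0].max()]
        e=np.array([c[0]-cols[0],min(abs(q[:,0]-cols[1])),min(abs(q[:,0]-cols[2])),c[1]-cols[3]])
        return np.r_[e,(q[:,1].mean()-row)]
    best=min((least_squares(f,[t,0,0]) for t in np.arange(th0-.5,th0+.5,.1)),key=lambda s:s.cost)
    return best.x,f(best.x).round(2)
if __name__=='__main__':
    print(rel('w5',[220+36,220+50,220+76.6,220+83.4],141+58,0.))
E
python3 rel.py
python3 - <<'E'
from h import *
print(delta(*grip(0.0,120)),delta(*grip(0,70)),delta(*grip(0,0)))
E
```

```text
(array([-0.01428981, -0.28916674,  2.5920761 ]), array([-0.22,  0.56,  0.6 ,  0.26, -0.  ]))
(array([ 35.4, -33.7,  -1. ]), array([ 0.4,  0.1, 20.1])) (array([ 82.3, -16.5,  -1. ]), array([ 0.4,  0.1, 20.1])) (array([148.1,   7.6,  -1. ]), array([ 0.4,  0.1, 20.1]))
```

Request:
drive_tool(rows=[15, -18, -1, 0, 0, 9, 70, 35, -33, -1, 0, 0, 18, 70, 60, -25, -1, 0, 0, 20, 70, 82, -16, -1, 0, 0, 20, 70, 82, -16, -1, 0, 0, 20, 70, 82, -16, -1, 0, 0, 20, 70])

```text
clock: 6.7
eef_pos: [545.1, -38.0, 200.8]
tcp_rot: [1.435, 1.57, -0.365]
contact_force: [0.8, 0.5, 1.2]
opening: 0.701
```

```bash
python3 theta.py w6; python3 - <<'E'
from h import *
print(delta(*grip(0,0)))
E
```

```text
6.7 [-0.072  0.264  1.833 -0.     1.044  0.157] [545.1 -38.  200.8] 0.7011027560152532 [0.8 0.5 1.2] [-0.02 -0.01  0.04]
mid px [278.13085703 237.05753024]
(array([70.5, -8.5,  0.1]), array([  0.4,   0.1, -20.1]))
(array([71.8, -1.3,  0.1]), array([ 0.4, -0. , -0. ]))
```

View pics/w6.png

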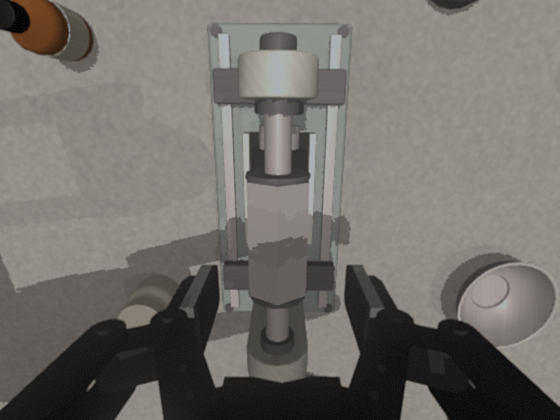

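Request:
drive_tool(rows=[20, -1, 0, 0, 0, 0, 70, 40, -1, 0, 0, 0, 0, 70, 60, -1, 0, 0, 0, 0, 70, 72, -1, 0, 0, 0, 0, 70, 72, -1, 0, 0, 0, 0, 70, 72, -1, 0, 0, 0, 0, 70])

```text
clock: 7.5
eef_pos: [545.1, -37.9, 129.6]
tcp_rot: [1.653, 1.569, -0.147]
contact_force: [-0.2, -0.3, 1.1]
opening: 0.698
```

Request:
drive_tool(rows=[0, 0, 0, 0, 0, 0, 20, 0, 0, 0, 0, 0, 0, 20, 0, 0, 0, 0, 0, 0, 20, 0, 0, 0, 0, 0, 0, 20, 0, 0, 0, 0, 0, 0, 20], newtons=40)

```text
clock: 8.12
eef_pos: [542.5, -37.3, 130.2]
tcp_rot: [-1.583, 1.568, 2.9]
contact_force: [-12.1, 3.0, 11.5]
opening: 0.42
```

```bash
cat > swing.py <<'E'
# print delta rows for swinging about axis through grasp; args: phi now->targets
from h import *
import sys
s=r.sense(); T=Tw(s); print(s['clock'],s['qpos'].round(3),s['opening'].round(3),s['contact_force'].round(1),s['wrist_torque'].round(2))
Rc=Ro.from_euler('z',YAW).as_matrix().T@T[:3,:3]; x=Rc[:,0]; print('phi',np.arctan2(-x[0],-x[2]), 'grasp off', (Ro.from_euler('z',YAW).as_matrix().T@(T[:3,3]-M)).round(1))
for ph in map(float,sys.argv[1:]): print(ph,*delta(*grip(ph,0),s))
E
python3 swing.py 0 0.2 0.4 0.6 0.8; python3 theta.py w7
```

```text
8.125 [-7.200e-02  3.510e-01  1.895e+00  1.000e-03  8.990e-01  1.570e-01] [542.5 -37.3 130.2] 0.4200625158389734 [-12.1   3.   11.5] [ 0.5   1.87 -0.22]
mid px [282.4839888  299.02007428]
(array([-0.1, -5.4,  0.1]), array([  0.4,   0.1, -19.9]))Traceback (most recent call last):
  File "swing.py", line 4, in <module>
    s=r.sense(); T=Tw(s); print(s['clock'],s['qpos'].round(3),s['opening'].round(3),s['contact_force'].round(1),s['wrist_torque'].round(2))
                                                              ^^^^^^^^^^^^^^^^^^
AttributeError: 'float' object has no attribute 'round'
```

View pics/w7.png

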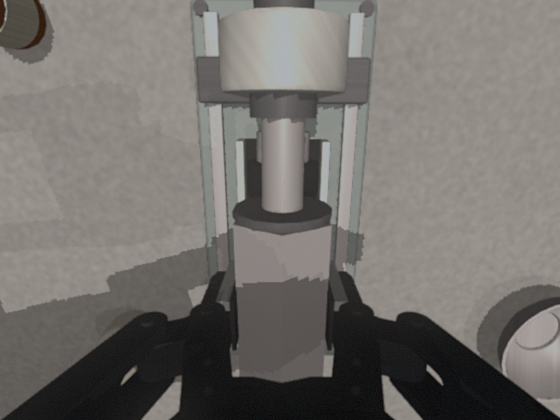

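```bash
sed -i "s/s\['opening'\].round(3)/s['opening']/" swing.py; sed -i 's/^M=.*YAW/M=np.array([542.3,-37.3,150]); YAW/; s/off=21/off=20/' h.py; python3 swing.py 0 0.2 0.4 0.6 0.8
```

```text
8.175 [-7.200e-02  3.510e-01  1.895e+00  1.000e-03  8.990e-01  1.570e-01] 0.41675438992254055 [-10.3   3.8  11.2] [ 0.49  1.99 -0.24]
phi 0.003050012965396234 grasp off [  0.2   0.  -19.9]
0.0 [ 0.1 -0.2  0. ] [ 0.4 -0.   0.2]
0.2 [-0.2 -4.2 -0. ] [  0.4   0.  -11.3]
0.4 [-1.4 -8.  -0. ] [  0.4   0.1 -22.7]
0.6 [ -3.3 -11.5  -0.1] [  0.4   0.1 -34.2]
0.8 [ -5.9 -14.6  -0.1] [  0.4   0.1 -45.7]
```

Request:
drive_tool(rows=[-0.1, -1.6, 0, 0, 0, -4.5, 20, -0.2, -3.1, 0, 0, 0, -9, 20, -0.6, -4.7, 0, 0, 0, -13.5, 20, -1, -6.2, 0, 0, 0, -18, 20, -1.5, -7.7, 0, 0, 0, -22.5, 20, -1.5, -7.7, 0, 0, 0, -22.5, 20], newtons=60)

```text
clock: 8.93
eef_pos: [535.0, -35.6, 131.9]
tcp_rot: [-1.571, 1.173, 2.911]
contact_force: [-1.7, -0.1, 1.7]
opening: 0.411
```

```bash
python3 swing.py  0.4 0.6 0.8 0.85; python3 theta.py w8
```

```text
8.925 [-0.101  0.548  1.633  0.051  1.356  0.108] 0.4105709949941111 [-1.7 -0.1  1.7] [ 0.1   0.4  -0.13]
phi 0.39825982450843816 grasp off [ -7.4  -0.  -18.1]
0.4 [ 0.4 -0.2 -0. ] [ 0.3  0.1 -0.1]
0.6 [-0.  -4.2 -0.1] [  0.3   0.2 -11.6]
0.8 [-1.2 -8.  -0.1] [  0.3   0.2 -23. ]
0.85 [-1.6 -8.9 -0.1] [  0.3   0.2 -25.9]
8.925 [-0.101  0.548  1.633  0.051  1.356  0.108] [535.  -35.6 131.9] 0.4105709949941111 [-1.7 -0.1  1.7] [ 0.1   0.4  -0.13]
mid px [278.78539683 297.74984602]
(array([ 0.4,  0.8, -0. ]), array([0.3, 0.1, 2.7]))
```

View pics/w8.png

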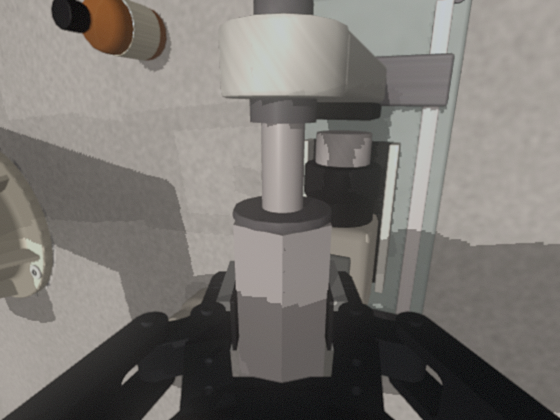

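Request:
drive_tool(rows=[0.2, -2, 0, 0, 0, -5, 20, 0, -3.8, 0, 0, 0, -10, 20, -0.3, -5.4, 0, 0, 0, -15, 20, -0.8, -7.1, 0, 0, 0, -20, 20, -1.5, -8.9, 0, 0, 0, -26, 20, -1.5, -8.9, 0, 0, 0, -26, 20])

```text
clock: 9.72
eef_pos: [528.0, -33.9, 137.1]
tcp_rot: [-1.571, 0.718, 2.911]
contact_force: [0.3, -0.6, 5.6]
opening: 0.412
```

```bash
python3 swing.py 0.85;python3 - <<'E'
from h import *
print(delta(*grip(.85,80)),delta(*grip(.3,110)),delta(*grip(-.2,80)))
E
```

```text
9.725 [-0.121  0.803  1.364  0.085  1.823  0.093] 0.41218307529997694 [ 0.3 -0.6  5.6] [ 0.26  0.39 -0.06]
phi 0.8528818565033056 grasp off [-14.7  -0.1 -12.9]
0.85 [ 0.5 -0.  -0.1] [0.2 0.2 0.2]
(array([-79.5,  -0.2,   0.3]), array([0.2, 0.2, 0.2])) (array([-96.1, -47.3,   0.1]), array([ 0.3,  0.2, 31.7])) (array([-49.2, -52.2,  -0.1]), array([ 0.3,  0.1, 60.3]))
```

Request:
drive_tool(rows=[0, 0, 0, 0, 0, 0, 70, 0, 0, 0, 0, 0, 0, 70, 0, 0, 0, 0, 0, 0, 70, -20, 0, 0, 0, 0, 0, 70, -50, 0, 0, 0, 0, 0, 70, -80, 0, 0, 0, 0, 0, 70, -90, -12, 0, 0, 0, 8, 70, -92, -24, 0, 0, 0, 16, 70, -94, -36, 0, 0, 0, 24, 70, -96, -47, 0, 0, 0, 32, 70])

```text
clock: 10.98
eef_pos: [568.4, -43.4, 236.6]
tcp_rot: [-1.573, 1.282, 2.909]
contact_force: [-0.0, 0.2, 0.1]
opening: 0.696
```

```bash
python3 swing.py ;python3 - <<'E'
from h import *
for p,b in ((.1,100),(-.194,80),(-.194,0)): print(delta(*grip(p,b)))
E
```

```text
10.975 [-0.101  0.425  1.546  0.037  1.457  0.119] 0.6957632541216154 [-0.   0.2  0.1] [-0.08 -0.13 -0.01]
phi 0.2883273022162884 grasp off [26.8  0.2 86.6]
(array([ 12.1, -16.1,   0.1]), array([ 0.3,  0. , 10.8]))
(array([ 37.5, -28.9,  -0. ]), array([ 0.3, -0. , 27.6]))
(array([1.084e+02, 8.200e+00, 1.000e-01]), array([ 0.3, -0. , 27.6]))
```

Request:
drive_tool(rows=[12, -15, 0, 0, 0, 10, 70, 25, -23, 0, 0, 0, 19, 70, 37, -29, 0, 0, 0, 27.5, 70, 37.5, -29, 0, 0, 0, 27.5, 70, 37.5, -29, 0, 0, 0, 27.5, 70])

```text
clock: 11.6
eef_pos: [532.0, -34.6, 210.0]
tcp_rot: [1.576, 1.378, -0.225]
contact_force: [0.9, -0.4, 0.2]
opening: 0.697
```

```bash
python3 swing.py -.194; python3 theta.py w9
```

```text
11.6 [-0.046  0.14   1.986 -0.046  0.827  0.212] 0.6970596997509617 [ 0.9 -0.4  0.2] [-0.02  0.16 -0.01]
phi -0.19240526015616463 grasp off [-10.6   0.2  60. ]
-0.194 [80.9 -1.   0.4] [ 0.3 -0.1  0.1]
11.6 [-0.046  0.14   1.986 -0.046  0.827  0.212] [532.  -34.6 210. ] 0.6970596997509617 [ 0.9 -0.4  0.2] [-0.02  0.16 -0.01]
mid px [278.01368403 231.79964127]
(array([ 78. , -12.1,   0.3]), array([  0.3,  -0. , -31.1]))
```

View pics/w9c.png

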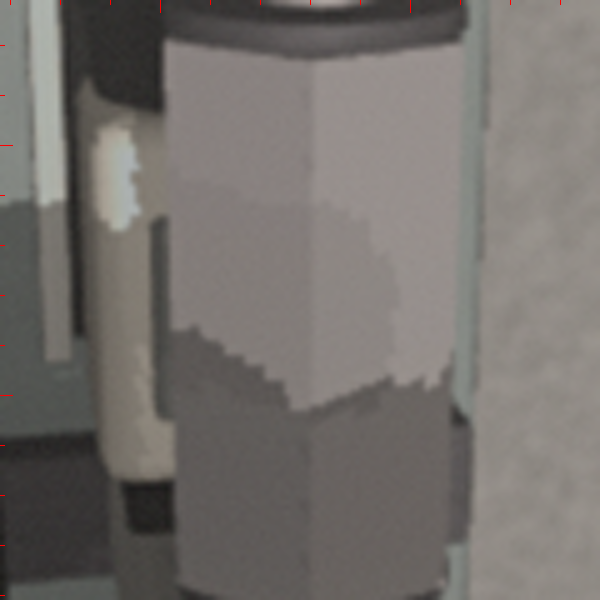

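Request:
drive_tool(rows=[20, 0, 0, 0, 0, 0, 70, 45, 0, 0, 0, 0, 0, 70, 70, 0, 0, 0, 0, 0, 70, 81, 0, 0, 0, 0, 0, 70, 81, 0, 0, 0, 0, 0, 70, 81, 0, 0, 0, 0, 0, 20, 81, 0, 0, 0, 0, 0, 20, 81, 0, 0, 0, 0, 0, 20, 81, 0, 0, 0, 0, 0, 20, 81, 0, 0, 0, 0, 0, 20])

```text
clock: 12.9
eef_pos: [546.1, -37.8, 130.9]
tcp_rot: [1.576, 1.381, -0.225]
contact_force: [-6.8, 2.6, 4.0]
opening: 0.41
```

```bash
python3 swing.py -.194 0.2 .5 .8 .85
```

```text
12.9 [-0.051  0.275  2.026 -0.054  0.654  0.219] 0.41011426554111524 [-6.8  2.6  4. ] [ 0.41  1.19 -0.07]
phi -0.1898551161012731 grasp off [  3.8   0.4 -19.1]
-0.194 [ 0.6 -0.1  0.4] [ 0.3 -0.1  0.2]
0.2 [-0.9 -7.8  0.3] [  0.3  -0.1 -22.3]
0.5 [ -4.  -12.9   0.3] [  0.3  -0.  -39.5]
0.8 [ -8.5 -16.9   0.3] [  0.3   0.  -56.7]
0.85 [ -9.3 -17.4   0.3] [  0.3   0.1 -59.6]
```

Request:
drive_tool(rows=[0.4, -2.1, 0.1, 0, 0, -6, 20, 0.1, -4.2, 0.2, 0, 0, -12, 20, -0.5, -6.2, 0.3, 0, 0, -18, 20, -1.2, -8.1, 0.3, 0, 0, -24, 20, -2.2, -10, 0.3, 0, 0, -30, 20, -3.3, -11.8, 0.3, 0, 0, -36, 20, -4.6, -13.4, 0.3, 0, 0, -42, 20, -6.1, -14.9, 0.3, 0, 0, -48, 20, -7.7, -16.2, 0.3, 0, 0, -54, 20, -9.4, -17.4, 0.3, 0, 0, -60, 20])

```text
clock: 14.15
eef_pos: [528.3, -33.7, 137.5]
tcp_rot: [-1.573, 0.712, 2.91]
contact_force: [-3.2, 3.3, -4.7]
opening: 0.411
```

```bash
python3 swing.py .85; python3 theta.py w10
```

```text
14.15 [-0.121  0.806  1.36   0.087  1.83   0.093] 0.4108600975318803 [-3.2  3.3 -4.7] [ 0.09 -0.83 -0.27]
phi 0.8587505444839002 grasp off [-14.5   0.3 -12.5]
0.85 [0.9 0.2 0.3] [0.3 0.2 0.5]
14.15 [-0.121  0.806  1.36   0.087  1.83   0.093] [528.3 -33.7 137.5] 0.4108600975318803 [-3.2  3.3 -4.7] [ 0.09 -0.83 -0.27]
mid px [280.53098279 297.19712245]
(array([-1.8,  9.8,  0.3]), array([ 0.3,  0.1, 29.6]))
```

View pics/w10.png

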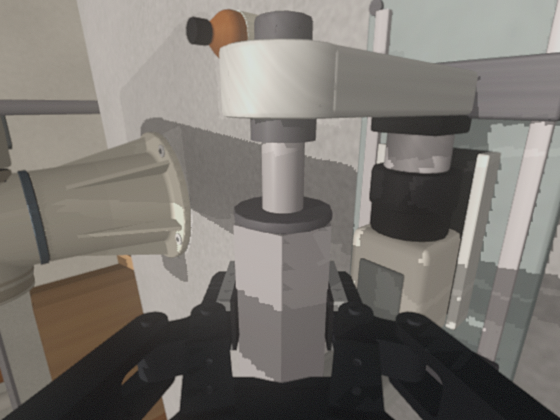

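Request:
drive_tool(rows=[0, 0, 0, 0, 0, 0, 70, 0, 0, 0, 0, 0, 0, 70, 0, 0, 0, 0, 0, 0, 70, -20, 0, 0, 0, 0, 0, 70, -50, 0, 0, 0, 0, 0, 70, -80, 0, 0, 0, 0, 0, 70, -90, -12, 0, 0, 0, 8, 70, -92, -24, 0, 0, 0, 16, 70, -94, -36, 0, 0, 0, 24, 70, -96, -47, 0, 0, 0, 32, 70])

```text
clock: 15.45
eef_pos: [569.7, -43.6, 236.9]
tcp_rot: [-1.578, 1.27, 2.904]
contact_force: [-0.4, -0.3, -0.7]
opening: 0.698
```

```bash
python3 - <<'E'
from h import *
for p,b in ((.1,100),(-.188,80),(-.188,0)): print(delta(*grip(p,b)))
E
```

```text
(array([ 12.9, -17.1,   0.2]), array([ 0.3, -0.1, 11.5]))
(array([ 38.4, -29.3,   0.2]), array([ 0.3, -0.1, 28. ]))
(array([109. ,   8.3,   0.4]), array([ 0.3, -0.1, 28. ]))
```

Request:
drive_tool(rows=[13, -16, 0, 0, 0, 10, 70, 25, -24, 0, 0, 0, 19, 70, 38, -29, 0, 0, 0, 28, 70, 38.5, -29, 0, 0, 0, 28, 70, 38.5, -29, 0, 0, 0, 28, 70])

```text
clock: 16.08
eef_pos: [532.5, -34.5, 210.0]
tcp_rot: [1.584, 1.382, -0.217]
contact_force: [0.2, 0.4, 1.0]
opening: 0.702
```

```bash
python3 swing.py -.188; python3 theta.py w11; python3 - <<'E'
from h import *
f=grab_frame('top'); crop(f,240,185,400,285,5,'top11_cr.png')
E
```

```text
16.075 [-0.047  0.142  1.983 -0.043  0.831  0.21 ] 0.701675512630693 [0.2 0.4 1. ] [0.02 0.06 0.  ]
phi -0.18876079957497316 grasp off [-10.2   0.4  60. ]
-0.188 [80.8 -1.3  0.7] [ 0.3 -0.2 -0. ]
16.075 [-0.047  0.142  1.983 -0.043  0.831  0.21 ] [532.5 -34.5 210. ] 0.701675512630693 [0.2 0.4 1. ] [0.02 0.06 0.  ]
mid px [277.71563039 232.25982457]
(array([ 77.9, -12.4,   0.7]), array([  0.3,  -0.1, -30.9]))
```

View pics/w11.png

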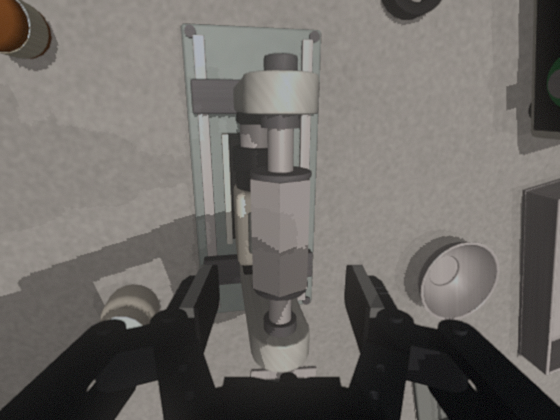

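Aligned again: bar axis at column 280 with a facet edge centred between the fingers. I'll go in and grip.

Request:
drive_tool(rows=[20, 0, 0, 0, 0, 0, 70, 45, 0, 0, 0, 0, 0, 70, 70, 0, 0, 0, 0, 0, 70, 81, 0, 0.5, 0, 0, 0, 70, 81, 0, 0.5, 0, 0, 0, 70, 81, 0, 0.5, 0, 0, 0, 20, 81, 0, 0.5, 0, 0, 0, 20, 81, 0, 0.5, 0, 0, 0, 20, 81, 0, 0.5, 0, 0, 0, 20, 81, 0, 0.5, 0, 0, 0, 20])

```text
clock: 17.42
eef_pos: [546.1, -38.1, 130.5]
tcp_rot: [1.584, 1.386, -0.219]
contact_force: [-8.6, 2.5, 5.5]
opening: 0.412
```

```bash
python3 swing.py -.188 .2 .3 .4
```

```text
17.425 [-0.053  0.277  2.023 -0.05   0.659  0.215] 0.4121783097437149 [-8.6  2.5  5.5] [ 0.44  1.4  -0.05]
phi -0.18518383296596466 grasp off [  3.9   0.1 -19.5]
-0.188 [ 0.1 -0.1  0.1] [ 0.2 -0.2  0.2]
0.2 [-1.3 -7.7  0.1] [  0.3  -0.1 -22.1]
0.3 [-2.2 -9.5  0.1] [  0.3  -0.1 -27.8]
0.4 [ -3.2 -11.2   0. ] [  0.3  -0.1 -33.5]
```

Request:
drive_tool(rows=[0, -2.1, 0, 0, 0, -6, 20, -0.4, -4.2, 0, 0, 0, -12, 20, -1, -6.2, 0, 0, 0, -18, 20, -1.7, -8.1, 0, 0, 0, -24, 20, -2.3, -9.5, 0, 0, 0, -28, 20, -2.3, -9.5, 0, 0, 0, -28, 20])

```text
clock: 18.18
eef_pos: [536.7, -35.9, 131.2]
tcp_rot: [-1.579, 1.266, 2.902]
contact_force: [-2.9, 0.2, -0.0]
opening: 0.412
```

```bash
python3 swing.py .35 .4 .42
```

```text
18.175 [-0.097  0.498  1.694  0.045  1.252  0.114] 0.4124725724445744 [-2.9  0.2 -0. ] [ 0.13  0.22 -0.11]
phi 0.3044183762946554 grasp off [ -5.8   0.1 -18.8]
0.35 [ 0.3 -1.   0.1] [ 0.3 -0.1 -2.6]
0.4 [ 0.2 -2.   0.1] [ 0.3 -0.  -5.5]
0.42 [ 0.2 -2.4  0.1] [ 0.3 -0.  -6.6]
```

Request:
drive_tool(rows=[0.2, -0.6, 0, 0, 0, -1.5, 20, 0.2, -1.1, 0, 0, 0, -3, 20, 0.2, -1.6, 0, 0, 0, -4.5, 20, 0.2, -1.6, 0, 0, 0, -4.5, 20])

```text
clock: 18.68
eef_pos: [535.2, -35.5, 131.8]
tcp_rot: [-1.577, 1.187, 2.904]
contact_force: [-1.3, -0.5, 0.2]
opening: 0.41
```

```bash
python3 swing.py .4 .45
```

```text
18.675 [-0.102  0.54   1.642  0.052  1.34   0.108] 0.4102206975778386 [-1.3 -0.5  0.2] [ 0.01  0.01 -0.14]
phi 0.3838161172172248 grasp off [ -7.3   0.1 -18.2]
0.4 [ 0.4 -0.4  0.1] [ 0.3 -0.  -0.9]
0.45 [ 0.3 -1.4  0.1] [ 0.3 -0.  -3.8]
```

Still no resistance at phi 0.384. I'll carry on in small steps.

Request:
drive_tool(rows=[0.2, -0.4, 0, 0, 0, -1, 20, 0.2, -0.7, 0, 0, 0, -2, 20, 0.2, -1, 0, 0, 0, -3, 20, 0.2, -1, 0, 0, 0, -3, 20])

```text
clock: 19.18
eef_pos: [534.3, -35.3, 132.2]
tcp_rot: [-1.577, 1.134, 2.904]
contact_force: [-1.7, -0.3, 3.2]
opening: 0.412
```

```bash
python3 swing.py .45 .5
```

```text
19.175 [-0.105  0.569  1.609  0.057  1.398  0.105] 0.41200525430364004 [-1.7 -0.3  3.2] [-0.11 -0.27 -0.1 ]
phi 0.4369809891199016 grasp off [ -8.3   0.1 -17.8]
0.45 [ 0.3 -0.3  0.1] [ 0.3 -0.  -0.7]
0.5 [ 0.3 -1.3  0.1] [ 0.3 -0.  -3.6]
```

Request:
drive_tool(rows=[0.2, -0.4, 0, 0, 0, -1, 20, 0.2, -0.7, 0, 0, 0, -2, 20, 0.2, -1, 0, 0, 0, -3, 20, 0.2, -1, 0, 0, 0, -3, 20])

```text
clock: 19.68
eef_pos: [533.2, -35.1, 132.2]
tcp_rot: [-1.576, 1.081, 2.905]
contact_force: [-6.5, 0.3, 0.3]
opening: 0.413
```

```bash
python3 swing.py .5 .55; python3 theta.py w12;  python3 - <<'E'
from h import *
f=grab_frame('scene');crop(f,200,100,320,250,4,'s12.png')
E
```

```text
19.675 [-0.107  0.599  1.576  0.061  1.454  0.102] 0.4128639104393676 [-6.5  0.3  0.3] [-0.54 -1.97 -0.1 ]
phi 0.49013480951390836 grasp off [ -9.4   0.  -17.8]
0.5 [-0.1 -0.3  0. ] [ 0.3 -0.  -0.6]
0.55 [-0.2 -1.3  0. ] [ 0.3  0.  -3.4]
19.675 [-0.107  0.599  1.576  0.061  1.454  0.102] [533.2 -35.1 132.2] 0.4128639104393676 [-6.5  0.3  0.3] [-0.54 -1.97 -0.1 ]
mid px [279.13382313 298.27944296]
(array([-0.3,  2.7,  0.1]), array([ 0.3, -0. ,  8. ]))
```

View pics/w12.png

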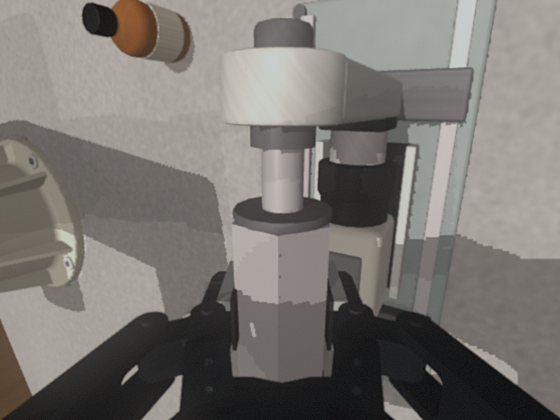

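View pics/s12.png

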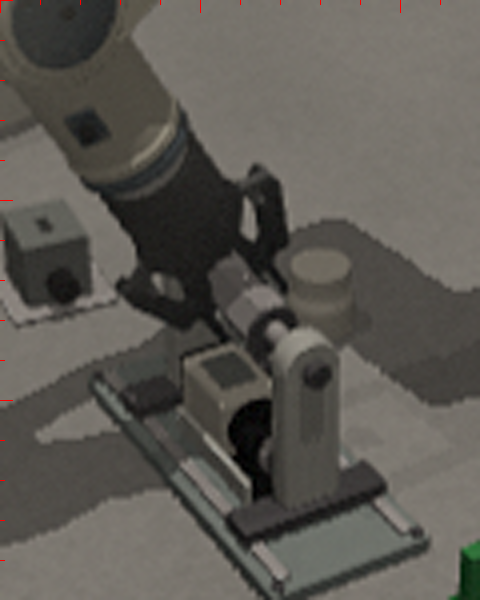

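Request:
drive_tool(rows=[0, -0.4, 0, 0, 0, -1.5, 20, 0, -0.7, 0, 0, 0, -2.5, 20, 0, -0.7, 0, 0, 0, -2.5, 20])

```text
clock: 20.15
eef_pos: [531.9, -34.8, 132.0]
tcp_rot: [-1.575, 1.035, 2.906]
contact_force: [-9.7, 1.6, -2.4]
opening: 0.416
```

```bash
python3 swing.py .5; python3 theta.py w13
```

```text
20.15 [-0.109  0.624  1.549  0.064  1.5    0.1  ] 0.4160688618948869 [-9.7  1.6 -2.4] [-0.56 -1.9  -0.08]
phi 0.5353279007863175 grasp off [-10.7   0.  -18. ]
0.5 [-1.   0.7  0. ] [0.3 0.  2. ]
20.15 [-0.109  0.624  1.549  0.064  1.5    0.1  ] [531.9 -34.8 132. ] 0.4160688618948869 [-9.7  1.6 -2.4] [-0.56 -1.9  -0.08]
mid px [279.43193443 299.31599038]
(array([-1.3,  3.7,  0. ]), array([ 0.3, -0. , 10.6]))
```

View pics/w13.png

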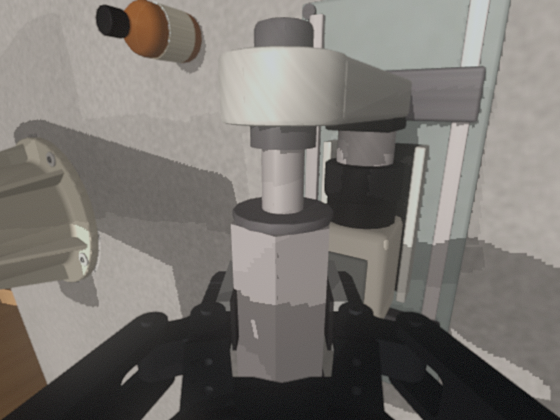

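Request:
drive_tool(rows=[0, 0.3, 0, 0, 0, 2, 20, 0, 0.3, 0, 0, 0, 2, 70, 0, 0.3, 0, 0, 0, 2, 70, 0, 0.3, 0, 0, 0, 2, 70, -30, 0, 0, 0, 0, 2, 70, -65, 0, 0, 0, 0, 2, 70, -105, 0, 0, 0, 0, 2, 70, -105, 0, 0, 0, 0, 2, 70, -105, 0, 0, 0, 0, 2, 70])

```text
clock: 21.32
eef_pos: [583.4, -47.1, 221.6]
tcp_rot: [-1.575, 1.069, 2.906]
contact_force: [-0.4, 1.1, -0.5]
opening: 0.699
```

```bash
python3 swing.py .5; python3 theta.py w14
```

```text
21.325 [-0.117  0.588  1.379  0.057  1.673  0.106] 0.6985223962534153 [-0.4  1.1 -0.5] [-0.06 -0.22 -0.03]
phi 0.5013271141811744 grasp off [42.3  0.  71.6]
0.5 [103.1  -2.7   0. ] [0.3 0.  0.1]
21.325 [-0.117  0.588  1.379  0.057  1.673  0.106] [583.4 -47.1 221.6] 0.6985223962534153 [-0.4  1.1 -0.5] [-0.06 -0.22 -0.03]
mid px [276.74507031 219.92553587]
(array([102.4,   0.6,  -0. ]), array([0.3, 0. , 8.7]))
```

View pics/w14c.png

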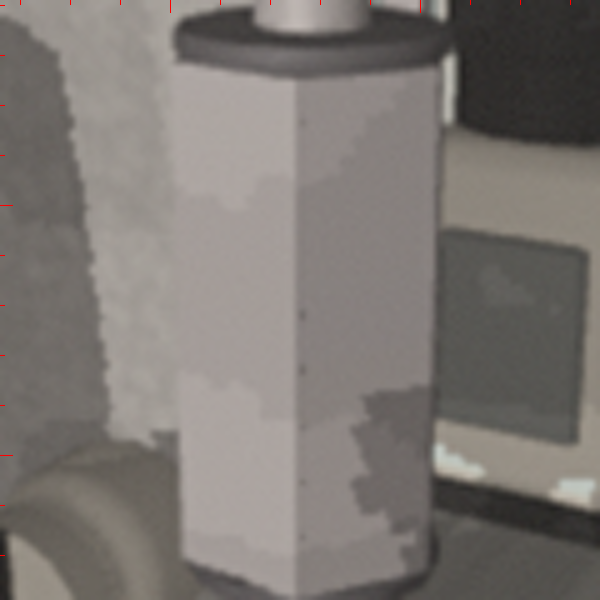

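View pics/w14.png

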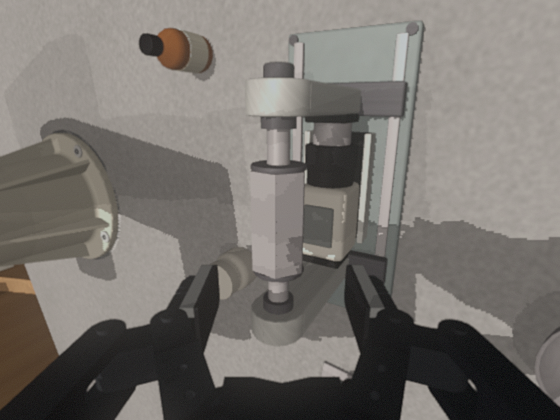

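```bash
python3 - <<'E'
from h import *
s=r.sense()
print(delta(toolR(-.22,0),[545,200,300],s),delta(toolR(-.22,0),[545,332,250],s))
E
```

```text
(array([ -23.5, -119.9, -231.9]), array([-0.6, -0.3, 28.8])) (array([  35.1, -122.2, -360.3]), array([-0.6, -0.3, 28.8]))
```

Request:
drive_tool(rows=[-50, -20, 0, 0, 0, 8, 70, -70, -50, -30, 0, 0, 17, 70, -65, -85, -75, 0, 0, 26, 70, -50, -110, -125, 0, 0, 29, 70, -30, -120, -180, 0, 0, 29, 70, -10, -120, -235, 0, 0, 29, 80, 10, -121, -290, 0, 0, 29, 80, 30, -122, -340, 0, 0, 29, 80, 35, -122, -360, 0, 0, 29, 80, 35, -122, -360, 0, 0, 29, 80])

```text
clock: 22.62
eef_pos: [544.4, 332.0, 248.7]
tcp_rot: [1.623, 1.568, -0.177]
contact_force: [-0.1, -0.7, -0.2]
opening: 0.796
```

```bash
python3 - <<'E'
from h import *
s=r.sense(); f=grab_frame('wrist'); print(s['clock'],s['qpos'].round(3),s['eef_pos'],s['opening'])
T=campose('wrist',s); np.save('w15.npy',T); cv2.imwrite('pics/w15.png',f[:,:,::-1])
q=proj('wrist',[[545,332,102]],T)[0].astype(int); print(q)
crop(f,q[0]-75,max(0,q[1]-60),q[0]+75,q[1]+60,5,'w15c.png')
t=grab_frame('top'); cv2.imwrite('pics/top15.png',t[:,:,::-1]); crop(t,240,185,400,285,5,'top15_cr.png')
E
```

```text
22.625 [ 0.546  0.356  1.588 -0.002  1.195  0.776] [544.41467095 331.99399228 248.72526482] 0.7961640851966312
[280 197]
```

View pics/w15.png

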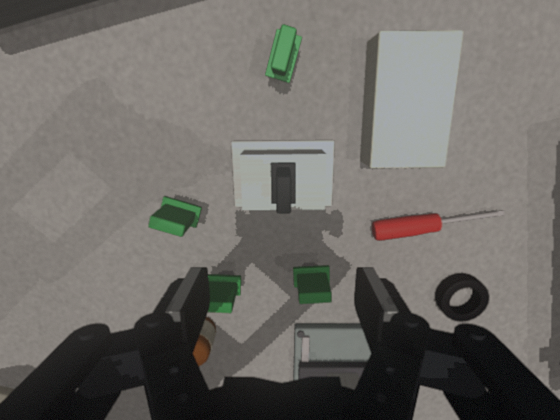

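View pics/w15c.png

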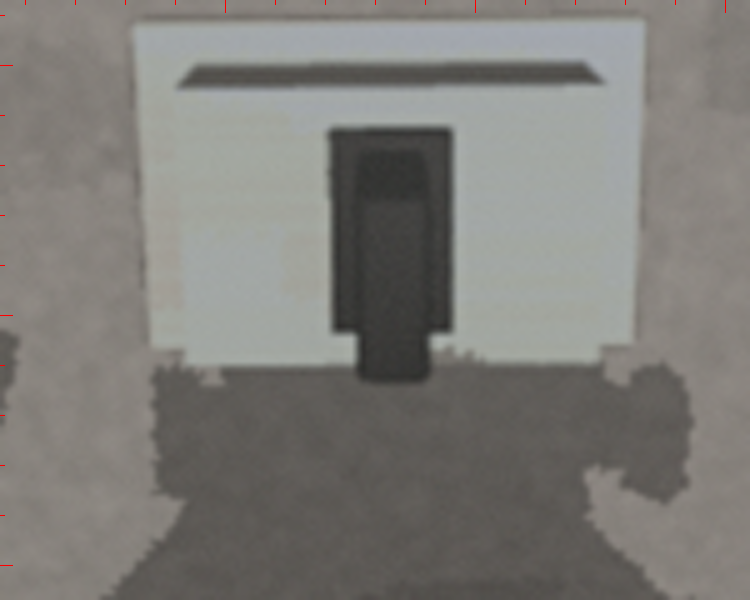

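View pics/top15_cr.png

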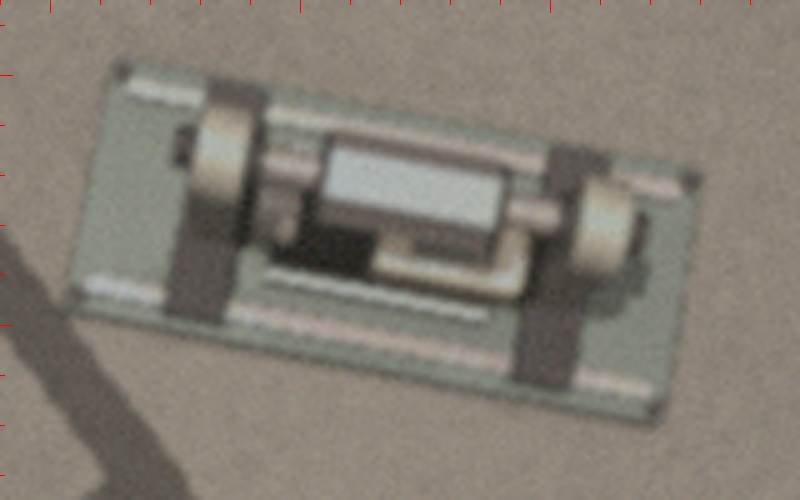

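```bash
cat > kf.py <<'E'
from h import *
from scipy.optimize import least_squares
T=np.load('w15.npy'); o=np.array([205,137])
L=[(-13,22,6),(13,22,6),(-13,-22,6),(13,-22,6),(-7,-18,52),(7,-18,52),(-7,18,52),(7,18,52)]
uv=np.array([(330,128),(452,128),(332,333),(452,332),(357,382),(431,382),(355,202),(428,202)])/5+o
def f(p):
    R=Ro.from_euler('z',p[2]).as_matrix(); return (proj('wrist',np.array(L)@R.T+[p[0],p[1],p[3]],T)-uv).ravel()
s=least_squares(f,[545,332,-.22,50]); print(s.x,f(s.x).reshape(-1,2).round(1))
g=lambda p:f([*p,50]); s=least_squares(g,[545,332,-.22]); print(s.x,g(s.x).reshape(-1,2).round(1))
p=s.x
for z in (140,64): print(delta(toolR(p[2],0),[p[0],p[1],z]))
E
python3 kf.py
```

```text
[ 5.47808656e+02  3.31404039e+02 -2.20660055e-01  4.29469832e+01] [[-0.3  1.1]
 [ 0.1  0.9]
 [ 0.1  0.3]
 [-0.1  0.3]
 [-0.   0.1]
 [-0.1 -0.1]
 [-0.2 -1.1]
 [ 0.5 -1.3]]
[ 5.48150478e+02  3.33096671e+02 -2.20632957e-01] [[-0.5  0.6]
 [ 0.4  0.4]
 [-0.1  0.7]
 [ 0.2  0.6]
 [-0.2  0.7]
 [ 0.   0.5]
 [-0.3 -1.4]
 [ 0.6 -1.6]]
(array([109.9,   2. ,  -3.1]), array([-0.6, -0.1, -0.2]))
(array([185.9,   1.7,  -3.1]), array([-0.6, -0.1, -0.2]))
```

Request:
drive_tool(rows=[40, 0, -3, -0.6, 0, 0, 50, 80, 0, -3, -0.6, 0, 0, 50, 110, 0, -3, -0.6, 0, 0, 50, 140, 0, -3, -0.6, 0, 0, 50, 165, 0, -3, -0.6, 0, 0, 50, 180, 0, -3, -0.6, 0, 0, 50, 185, 0, -3, -0.6, 0, 0, 50, 185, 0, -3, -0.6, 0, 0, 50])

```text
clock: 23.72
eef_pos: [546.8, 333.3, 65.5]
tcp_rot: [1.879, 1.566, 0.087]
contact_force: [1.2, -0.1, -0.1]
opening: 0.498
```

```bash
python3 - <<'E'
from h import *
s=r.sense(); f=grab_frame('wrist'); print(s['clock'],s['eef_pos'],s['opening'],s['contact_force'])
cv2.imwrite('pics/w16.png',f[:,:,::-1])
E
```

```text
23.725 [546.8345948  333.26255241  65.4894359 ] 0.4981421174103419 [ 1.22101597 -0.10609321 -0.09456394]
```

View pics/w16.png

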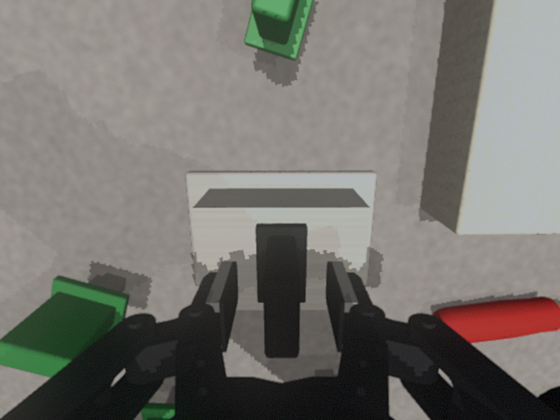

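Request:
drive_tool(rows=[0, 0, 0, 0, 0, 0, 5, 0, 0, 0, 0, 0, 0, 5, 0, 0, 0, 0, 0, 0, 5, 0, 0, 0, 0, 0, 0, 5, 0, 0, 0, 0, 0, 0, 5, 0, 0, 0, 0, 0, 0, 5], newtons=45)

```text
clock: 24.52
eef_pos: [547.5, 333.9, 66.8]
tcp_rot: [2.026, 1.565, 0.233]
contact_force: [-0.6, -0.3, 5.9]
opening: 0.157
```

```bash
python3 - <<'E'
from h import *
s=r.sense(); print(s['clock'],s['eef_pos'],s['opening'],s['contact_force'],s['wrist_torque'])
print(delta(toolR(-.22,0),[s['eef_pos'][0],s['eef_pos'][1],300]))
E
```

```text
24.525 [547.53156898 333.87316853  66.81800594] 0.15730671521156783 [-0.64655896 -0.26551807  5.88648722] [-0.03223981  0.19647839  0.00278901]
(array([-233.2,    1.3,   -0.6]), array([-0.1, -0.2, -0.3]))
```

Request:
drive_tool(rows=[-10, 0, 0, 0, 0, 0, 5, -25, 0, 0, 0, 0, 0, 5, -45, 0, 0, 0, 0, 0, 5, -80, 0, 0, 0, 0, 0, 5, -130, 0, 0, 0, 0, 0, 5, -180, 0, 0, 0, 0, 0, 5, -225, 0, 0, 0, 0, 0, 5, -235, 0, 0, 0, 0, 0, 5, -235, 0, 0, 0, 0, 0, 5])

```text
clock: 25.65
eef_pos: [546.1, 333.5, 302.7]
tcp_rot: [2.09, 1.563, 0.298]
contact_force: [0.4, 0.6, -1.2]
opening: 0.158
```

```bash
python3 - <<'E'
from h import *
s=r.sense(); f=grab_frame('wrist'); print(s['clock'],s['eef_pos'],s['opening'],s['contact_force'],s['tcp_rot'])
cv2.imwrite('pics/w17.png',f[:,:,::-1]); crop(f,210,180,360,300,5,'w17c.png')
p=camera_params('wrist')['tool_from_camera']
# predicted key in tool frame: z_tool=-key y (flip1)
for ox in (0,):
  L=np.array([(-13,22,6),(13,22,6),(-13,-22,6),(13,-22,6),(-7,-18,52),(7,-18,52),(-7,18,52),(7,18,52),(-10,0,-32),(0,7.5,-32)])
  Pt=np.c_[10.8+6-L[:,2],L[:,0],-L[:,1]]
  print(proj('wrist',Pt,p).round(1))
t=grab_frame('scene'); crop(t,310,120,430,290,4,'s17.png')
E
```

```text
25.65 [546.07280632 333.54449384 302.74586377] 0.1581194513376983 [ 0.39836328  0.57178928 -1.22738994] [2.09000908 1.5632654  0.29780368]
[[253.  226.3]
 [304.9 226.4]
 [255.2 302.4]
 [303.1 302.5]
 [261.  358.3]
 [295.5 358.3]
 [259.1 279.6]
 [296.8 279.6]
 [263.7 238.1]
 [279.5 227. ]]
```

View pics/w17c.png

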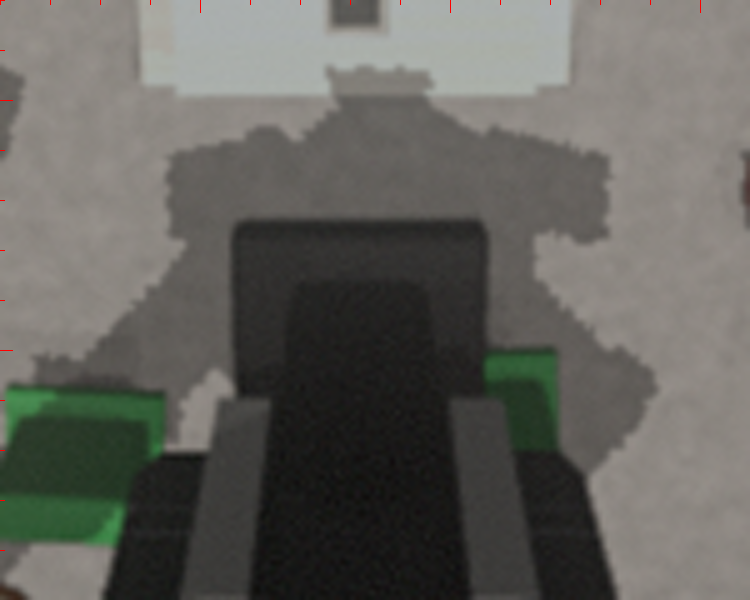

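View pics/s17.png

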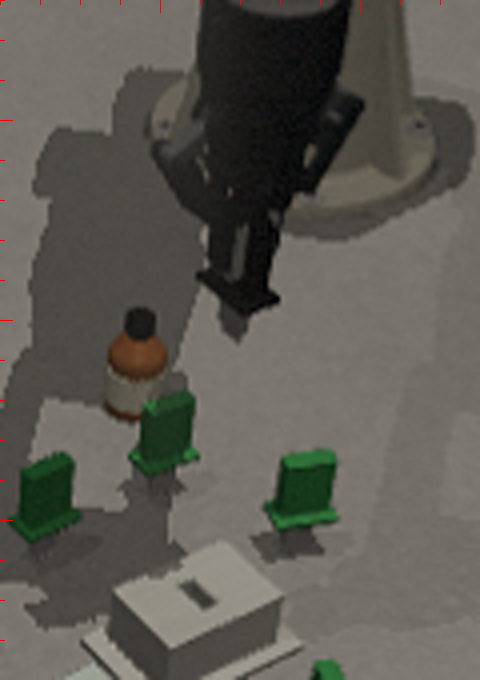

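View pics/w17.png

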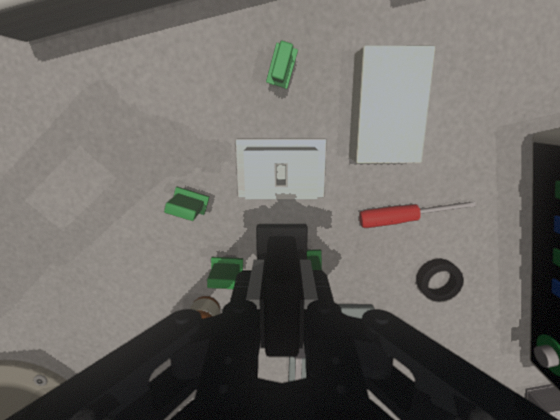

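```bash
python3 - <<'E'
from h import *
s=r.sense()
print(delta(toolR(-.22,0),s['eef_pos'],s))
print(delta(toolR(-.32,0),[498.2,-335,290],s)); print(delta(toolR(-.32,0),[540,-0,310],s))
E
```

```text
(array([0., 0., 0.]), array([-0.1, -0.1, -0.2]))
(array([ 10.1, 100.6, 662.2]), array([ 5.7, -0.1, -0.2]))
(array([ -9.7,  67.9, 326.1]), array([ 5.7, -0.1, -0.2]))
```

Request:
drive_tool(rows=[-2, 4, 15, 1, 0, 0, 5, -4, 9, 45, 1, 0, 0, 5, -6, 18, 85, 2, 0, 0, 5, -8, 27, 130, 3, 0, 0, 5, -9, 36, 175, 4, 0, 0, 5, -9, 46, 220, 5, 0, 0, 5, -9, 55, 265, 5.5, 0, -0.2, 5, -9, 62, 300, 5.7, 0, -0.2, 5, -9, 67, 320, 5.7, 0, -0.2, 5, -9, 68, 326, 5.7, 0, -0.2, 5])

```text
clock: 27.0
eef_pos: [539.3, -1.6, 308.5]
tcp_rot: [-2.0, 1.569, 2.389]
contact_force: [0.2, 0.2, -1.8]
opening: 0.157
```

```bash
python3 - <<'E'
from h import *
s=r.sense()
print(s['eef_pos'],s['opening'],delta(toolR(-.32,0),[498.2,-335,290],s))
E
```

```text
[539.27926991  -1.58233717 308.45706178] 0.15714017438853412 (array([ 18.2,  67. , 329.2]), array([-0.2, -0. ,  0.1]))
```

Request:
drive_tool(rows=[0, 3, 15, 0, 0, 0, 5, 0, 9, 45, 0, 0, 0, 5, 0, 18, 88, 0, 0, 0, 5, 0, 27, 132, 0, 0, 0, 5, 0, 36, 176, 0, 0, 0, 5, 5, 45, 220, 0, 0, 0, 5, 10, 54, 265, 0, 0, 0, 5, 15, 61, 300, 0, 0, 0, 5, 18, 66, 322, 0, 0, 0, 5, 18, 67, 329, 0, 0, 0, 5])

```text
clock: 28.25
eef_pos: [497.9, -335.4, 289.7]
tcp_rot: [-1.99, 1.568, 2.398]
contact_force: [-1.1, 1.0, -0.6]
opening: 0.161
```

Request:
drive_tool(rows=[0, 0, 0, 0, 0, 0, 5])

```text
clock: 28.38
eef_pos: [498.0, -334.9, 289.7]
tcp_rot: [-2.096, 1.568, 2.293]
contact_force: [0.2, -0.1, -1.8]
opening: 0.158
```

```bash
python3 - <<'E'
from h import *
s=r.sense(); f=grab_frame('wrist'); print(s['clock'],s['eef_pos'],s['opening'],s['contact_force'],s['qpos'].round(3))
T=campose('wrist',s); np.save('w18.npy',T); np.save('w18t.npy',Tw(s)); cv2.imwrite('pics/w18.png',f[:,:,::-1]); crop(f,220,110,370,230,5,'w18c.png')
print(proj('wrist',[[498.2,-335,65]],T))
E
```

```text
28.375 [ 498.0116086  -334.94759636  289.72886173] 0.15780122278084993 [ 0.23964247 -0.14992666 -1.82058578] [-5.950e-01  2.660e-01  1.621e+00  1.000e-03  1.256e+00 -2.710e-01]
[[281.22846747 179.67936845]]
```

View pics/w18.png

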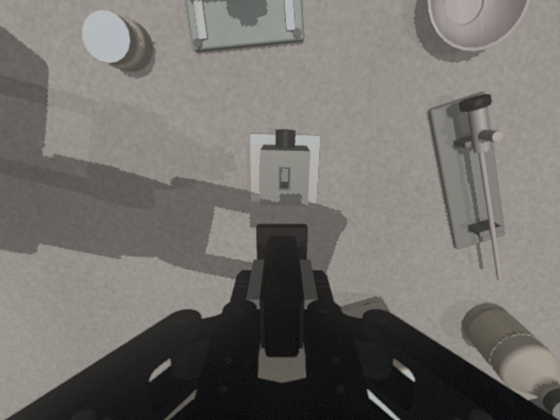

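View pics/w18c.png

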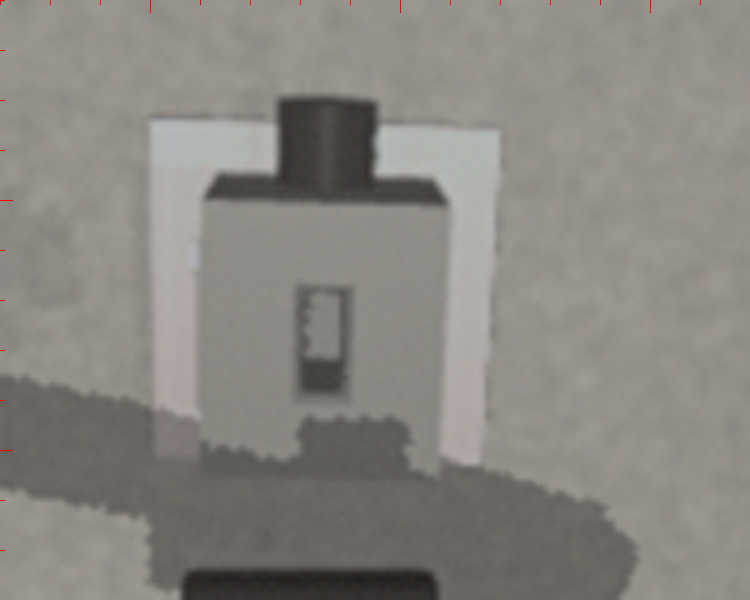

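```bash
cat > sw.py <<'E'
from h import *
from scipy.optimize import least_squares
T=np.load('w18.npy'); o=np.array([220,110])
L=[(-28,32,65),(28,32,65),(0,0,65),(-45,45,4),(45,45,4),(-4.8-2,11.8+2,65),(4.8+2,11.8+2,65),(-6.8,-13.8,65),(6.8,-13.8,65),(-28,-32,65),(28,-32,65)]
uv=np.array([(207,203),(450,205),(324,342),(150,120),(500,130),(295,285),(353,285),(295,400),(349,400),(200,474),(440,478)])/5+o
def f(p):
    R=Ro.from_euler('z',p[2]).as_matrix(); return (proj('wrist',np.array(L)@R.T+[p[0],p[1],0],T)-uv).ravel()
s=least_squares(f,[498,-335,-.33],loss='soft_l1'); print(s.x,f(s.x).reshape(-1,2).round(1).tolist())
Tt=np.load('w18t.npy'); print('slot in tool',Tt[:3,:3].T@([*s.x[:2],65]-Tt[:3,3]))
# key in tool: flange top front corners (256.6,224.3),(307.4,224.3), z side & depth
P=camera_params('wrist')['tool_from_camera']
for X in (9,11,13,15):
    g=lambda p: np.r_[(proj('wrist',[(X,p[0]-13,p[1]-22),(X,p[0]+13,p[1]-22)],P)-[[256.6,224.2],[307.4,224.2]]).ravel()]
    k=least_squares(g,[0,0]); print(X,k.x,k.fun.round(1))
E
python3 sw.py
```

```text
[ 5.02244249e+02 -3.35257248e+02 -3.42941307e-01] [[-1.3, -0.6], [0.4, 0.0], [-0.1, 0.4], [-0.0, -0.4], [0.3, -1.0], [-0.1, -0.3], [0.3, -0.1], [-0.5, 0.4], [0.5, 0.6], [0.2, 0.4], [-0.1, 0.5]]
slot in tool [224.71994158   4.63178756  -0.75287537]
9 [ 1.48734101 -1.9010456 ] [-0.9  0.   0.9  0. ]
11 [ 1.48870572 -1.17951243] [-0.6  0.   0.6  0. ]
13 [ 1.49006939 -0.45785808] [-0.3 -0.   0.2  0. ]
15 [1.49143225 0.26391283] [ 0.1 -0.  -0.1  0. ]
```

Request:
drive_tool(rows=[20, 1, 0, 0.5, 0, 0, 5, 50, 2, -0.5, 1, 0, 0, 5, 85, 2.8, -0.5, 1.3, 0, 0, 5, 120, 2.8, -0.5, 1.3, 0, 0, 5, 145, 2.8, -0.5, 1.3, 0, 0, 5, 160, 2.8, -0.5, 1.3, 0, 0, 5, 166, 2.8, -0.5, 1.3, 0, 0, 5, 166, 2.8, -0.5, 1.3, 0, 0, 5, 166, 2.8, -0.5, 1.3, 0, 0, 5])

```text
clock: 29.55
eef_pos: [501.2, -335.0, 124.7]
tcp_rot: [-2.432, 1.57, 1.933]
contact_force: [-0.1, -0.2, -0.5]
opening: 0.157
```

```bash
python3 - <<'E'
from h import *
s=r.sense(); f=grab_frame('wrist'); print(s['clock'],s['eef_pos'],s['opening'],s['contact_force'],delta(toolR(-.343,0),s['eef_pos'],s))
np.save('w19t.npy',Tw(s)); cv2.imwrite('pics/w19.png',f[:,:,::-1]); crop(f,210,150,360,270,5,'w19c.png')
t=grab_frame('scene'); crop(t,150,90,250,200,6,'s19.png')
E
```

```text
29.55 [ 501.17651094 -335.02389557  124.71234271] 0.1572014423185751 [-0.08615113 -0.22363393 -0.54406178] (array([0., 0., 0.]), array([-0.2, -0.1,  0. ]))
```

View pics/w19c.png

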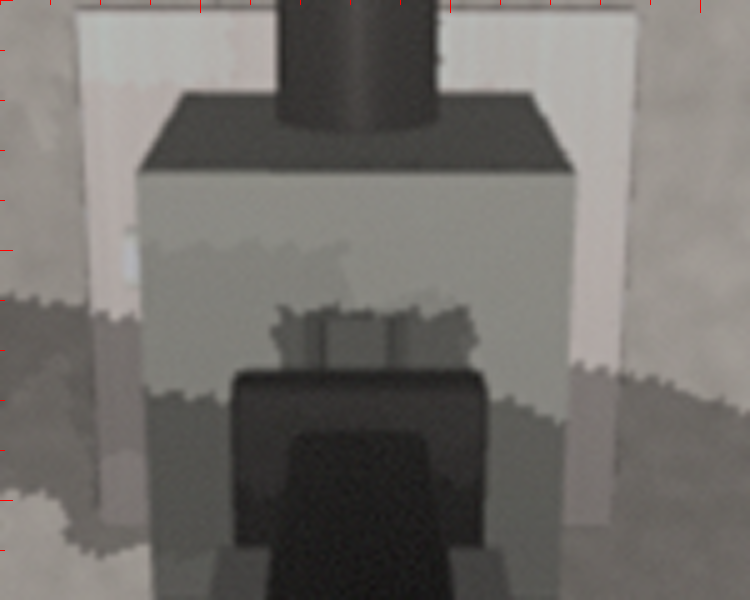

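View pics/s19.png

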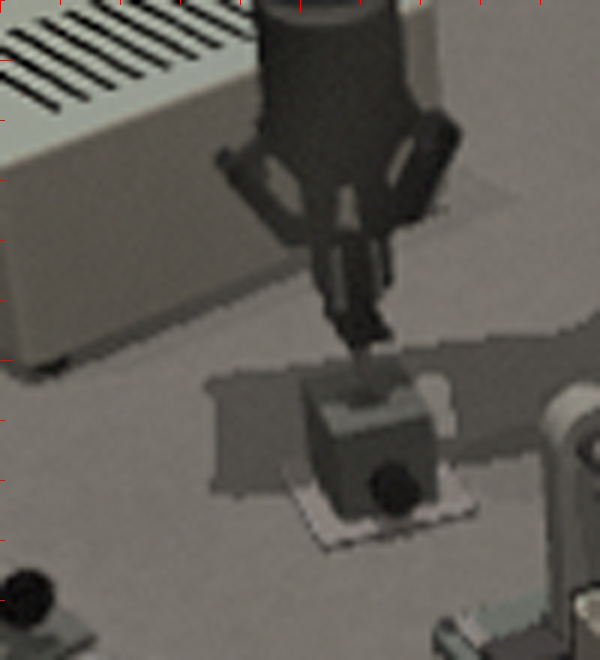

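```bash
python3 - <<'E'
from h import *
p=camera_params('wrist'); print(p); print(intr(p))
P=p['tool_from_camera']; print(proj('wrist',[(10.8,-13,-22),(10.8,13,-22),(10.8,0,-22)],P))
E
```

```text
{'vertical_fov': 65.35404002472272, 'cx': 281.480735480653, 'cy': 212.52323932439782, 'k1': -0.013014936566629045, 'tool_from_camera': array([[ 1.06188899e-03, -3.07629493e-01,  9.51505632e-01,
        -1.43048648e+02],
       [ 9.99999428e-01,  4.45148255e-04, -9.72088466e-04,
         1.37991224e+00],
       [-1.24517990e-04,  9.51506120e-01,  3.07629790e-01,
        -7.91603783e+01],
       [ 0.00000000e+00,  0.00000000e+00,  0.00000000e+00,
         1.00000000e+00]])}
(np.float64(327.3973818013239), 281.480735480653, 212.52323932439782, -0.013014936566629045)
[[253.08674973 226.60413288]
 [304.99360532 226.62984427]
 [279.03757919 226.61814044]]
```

```bash
python3 - <<'E'
from h import *
from scipy.optimize import brentq
P=camera_params('wrist')['tool_from_camera']
g=lambda X,v: brentq(lambda z: proj('wrist',[(X,0,z)],P)[0,1]-v,-100,100)
print('slot z by box front',g(59.7,184.4)+32, 'by slot front',g(59.7,213)+11.8, g(59.7,213)+13.8)
for X in(9,11,13,15): print(X,g(X,224.2)+22)
print('box width', proj('wrist',[(59.7,-28,-32),(59.7,28,-32)],P), 'obs',210+138/5,210+575/5)
E
```

```text
slot z by box front -0.32801621345284104 by slot front -1.4832201510713254 0.5167798489286746
9 -1.941441714622826
11 -1.2151186182767404
13 -0.488795519995989
15 0.23752758014593311
box width [[235.46070337 184.89722509]
 [323.82038352 184.92821463]] obs 237.6 325.0
```

Request:
drive_tool(rows=[5, 0, 0, 0, 0, 0, 5, 10, 0, 0, 0, 0, 0, 5, 14, 0, 0, 0, 0, 0, 5, 18, 0, 0, 0, 0, 0, 5, 18, 0, 0, 0, 0, 0, 5])

```text
clock: 30.28
eef_pos: [500.7, -334.8, 106.1]
tcp_rot: [-2.137, 1.569, 2.229]
contact_force: [0.1, -0.5, -0.7]
opening: 0.159
```

```bash
cat > st.py <<'E'
from h import *
s=r.sense(); print(s['clock'],s['eef_pos'],s['opening'],s['contact_force'].round(1),s['wrist_torque'].round(2))
E
python3 st.py
```

```text
30.275 [ 500.73164675 -334.84236876  106.06258655] 0.15896464744668504 [ 0.1 -0.5 -0.7] [0.04 0.06 0.01]
```

Request:
drive_tool(rows=[4, 0, 0, 0, 0, 0, 5, 8, 0, 0, 0, 0, 0, 5, 12, 0, 0, 0, 0, 0, 5, 12, 0, 0, 0, 0, 0, 5])

```text
clock: 30.78
eef_pos: [500.5, -334.6, 93.6]
tcp_rot: [-2.071, 1.568, 2.295]
contact_force: [0.7, -0.0, -1.3]
opening: 0.161
```

```bash
python3 st.py
```

```text
30.775 [ 500.46613956 -334.64829787   93.63444641] 0.16101084250784353 [ 0.7 -0.  -1.3] [-0.01 -0.05 -0.  ]
```

Request:
drive_tool(rows=[4, 0, 0, 0, 0, 0, 5, 8, 0, 0, 0, 0, 0, 5, 10, 0, 0, 0, 0, 0, 5, 10, 0, 0, 0, 0, 0, 5])

```text
clock: 31.28
eef_pos: [500.4, -334.6, 83.4]
tcp_rot: [-2.029, 1.567, 2.337]
contact_force: [0.3, -0.1, -1.4]
opening: 0.159
```

```bash
python3 st.py; python3 - <<'E'
from h import *
f=grab_frame('wrist');cv2.imwrite('pics/w20.png',f[:,:,::-1])
t=grab_frame('scene'); crop(t,150,90,250,200,6,'s20.png')
E
```

```text
31.275 [ 500.35369781 -334.55531406   83.39785567] 0.15905091849047046 [ 0.3 -0.1 -1.4] [-0.    0.06 -0.05]
```

View pics/w20.png

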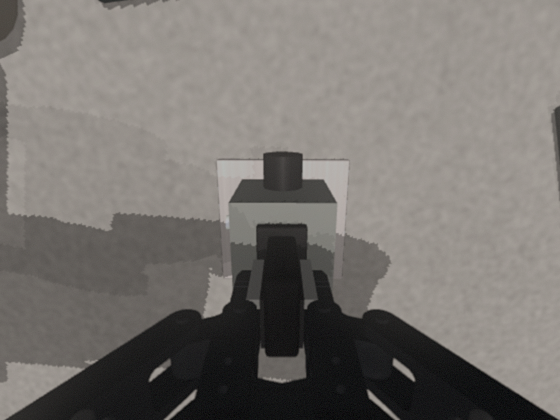

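View pics/s20.png

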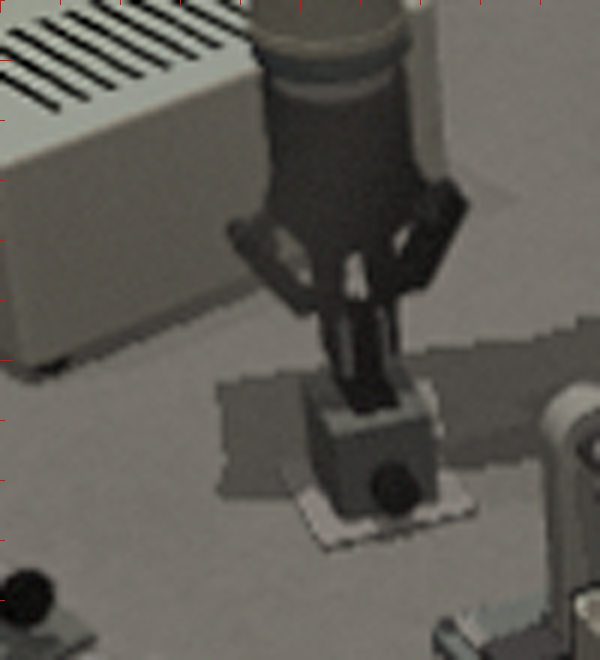

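Tongue is in the slot; continuing until the flange bears.

Request:
drive_tool(rows=[1.5, 0, 0, 0, 0, 0, 5, 3, 0, 0, 0, 0, 0, 5, 4, 0, 0, 0, 0, 0, 5, 4, 0, 0, 0, 0, 0, 5])

```text
clock: 31.88
eef_pos: [500.7, -334.8, 81.8]
tcp_rot: [-2.154, 1.569, 2.212]
contact_force: [-7.4, 3.6, 20.4]
opening: 0.157
```

```bash
python3 st.py
```

```text
31.875 [ 500.6927272  -334.80130894   81.76765995] 0.15708912693892071 [-7.4  3.6 20.4] [ 0.73  1.   -0.01]
```

Request:
drive_tool(rows=[0, 0, 0, 0, 0, 0, 5, 0, 0, 0, 0, 0, 0, 40, 0, 0, 0, 0, 0, 0, 40, 0, 0, 0, 0, 0, 0, 40, 0, 0, 0, 0, 0, 0, 40])

```text
clock: 32.5
eef_pos: [500.6, -334.8, 81.6]
tcp_rot: [-2.104, 1.568, 2.262]
contact_force: [0.7, 0.1, 0.0]
opening: 0.398
```

```bash
python3 st.py; python3 - <<'E'
from h import *
f=grab_frame('wrist');cv2.imwrite('pics/w21.png',f[:,:,::-1])
E
```

```text
32.5 [ 500.63598029 -334.79009229   81.55346262] 0.39833522329463256 [0.7 0.1 0. ] [ 0.05 -0.02  0.01]
```

View pics/w21.png

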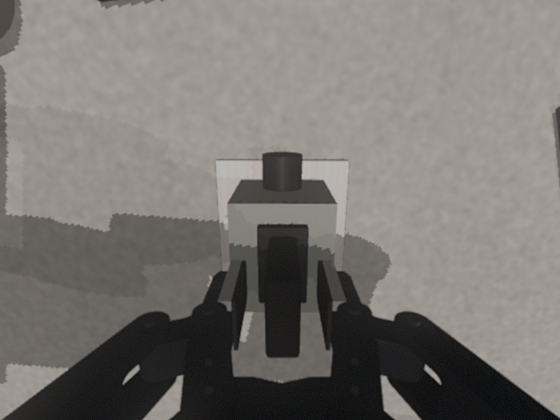

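The key stays centred between the open fingers at columns 258–308. I'll withdraw straight up and inspect.

Request:
drive_tool(rows=[-15, 0, 0, 0, 0, 0, 40, -40, 0, 0, 0, 0, 0, 40, -80, 0, 0, 0, 0, 0, 40, -130, 0, 0, 0, 0, 0, 40, -170, 0, 0, 0, 0, 0, 40, -180, 0, 0, 0, 0, 0, 40, -180, 0, 0, 0, 0, 0, 40])

```text
clock: 33.42
eef_pos: [501.0, -335.2, 262.4]
tcp_rot: [-2.498, 1.57, 1.868]
contact_force: [-0.2, 0.2, -0.3]
opening: 0.404
```

```bash
python3 st.py; python3 - <<'E'
from h import *
s=r.sense();f=grab_frame('wrist');cv2.imwrite('pics/w22.png',f[:,:,::-1])
T=campose('wrist',s); np.save('w22.npy',T); crop(f,220,120,340,240,5,'w22c.png')
t=grab_frame('scene'); cv2.imwrite('pics/scene22.png',t[:,:,::-1]); crop(t,190,120,250,180,10,'s22.png')
t=grab_frame('top'); cv2.imwrite('pics/top22.png',t[:,:,::-1])
E
```

```text
33.425 [ 501.02571353 -335.17996489  262.44227682] 0.403611732217697 [-0.2  0.2 -0.3] [-0.02  0.   -0.03]
```

View pics/w22c.png

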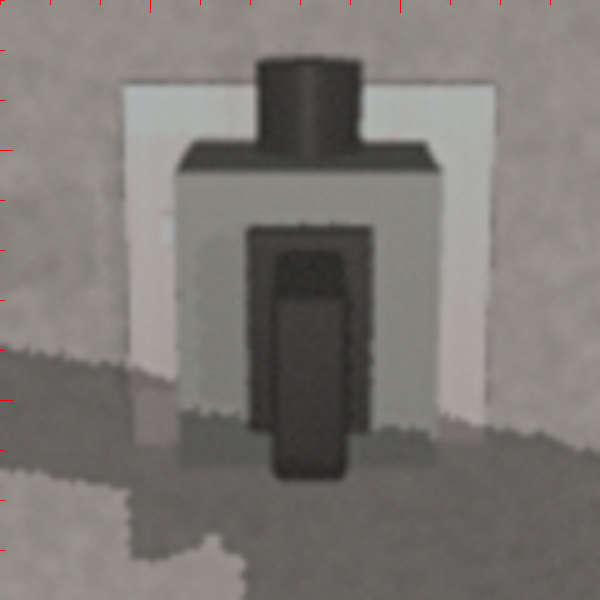

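View pics/s22.png

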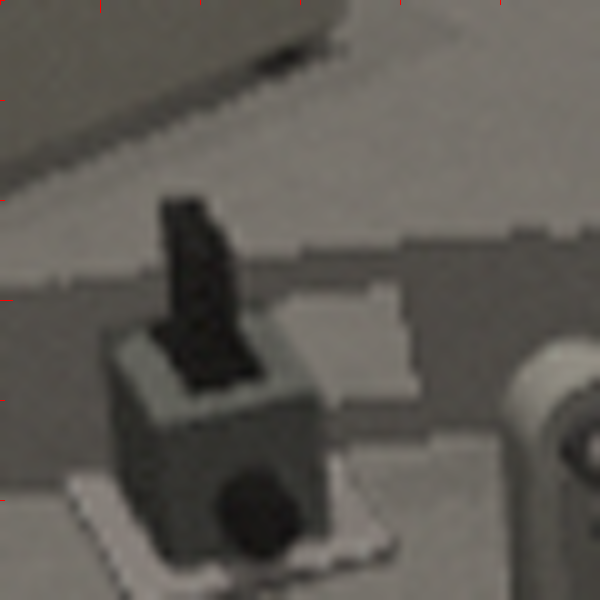

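View pics/scene22.png

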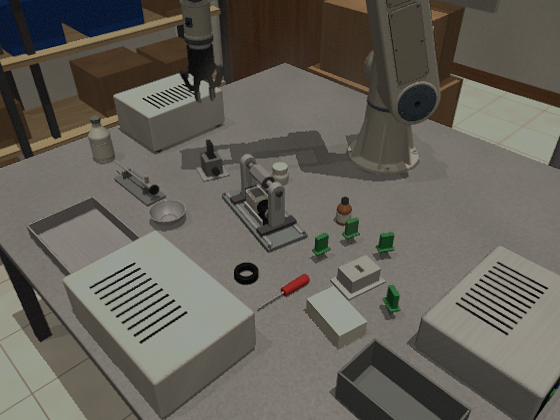

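View pics/top22.png

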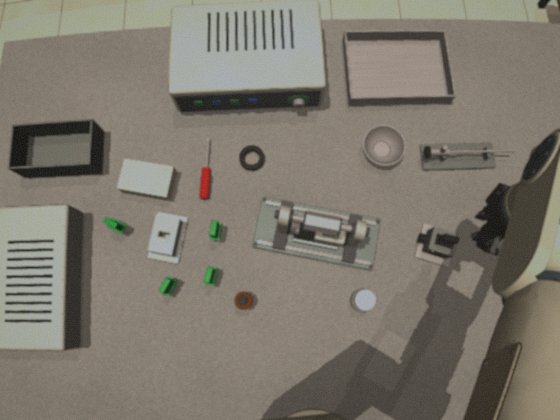

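```bash
python3 - <<'E'
from h import *
from scipy.optimize import least_squares
a=cv2.imread('pics/top0.png',0); b=cv2.imread('pics/top22.png',0)
T=campose('top'); R=Ro.from_euler('z',YAW).as_matrix()
for nm,sg,(x0,y0,x1,y1) in (('left',1,(268,200,290,250)),('right',-1,(350,212,376,264))):
    # dark sled patch on plate + head: template match with upsampling
    up=8; A=cv2.resize(a,None,fx=up,fy=up,interpolation=cv2.INTER_CUBIC);B=cv2.resize(b,None,fx=up,fy=up,interpolation=cv2.INTER_CUBIC)
    for (hy0,hy1) in ((y0,y0+20),(y1-22,y1)):
        t=A[hy0*up:hy1*up,x0*up:x1*up]; m=8
        S=B[(hy0-m)*up:(hy1+m)*up,(x0-m)*up:(x1+m)*up]
        q=cv2.matchTemplate(S,t,cv2.TM_CCOEFF_NORMED); _,v,_,l=cv2.minMaxLoc(q); d=np.array(l)/up-m
        z=160 if hy0==y0 else 25
        c=np.array([(x0+x1)/2,(hy0+hy1)/2]); p=atz('top',[c,c+d],z,T); print(nm,z,d,round(v,3),'mm in cradle',(R.T@(p[1]-p[0])).round(1))
T=np.load('w22.npy'); o=np.array([220,120])
L=[(-28,32,0),(28,32,0),(-13,22,6),(13,22,6),(-13,-22,6),(13,-22,6),(-7,-18,52),(7,-18,52),(-7,18,52),(7,18,52)]
uv=np.array([(177,171),(441,171),(248,227),(373,227),(248,432),(371,432),(273,480),(346,480),(274,298),(346,298)])/5+o
def f(p):
    Rs=Ro.from_euler('z',p[2]).as_matrix(); W=np.array(L,float); W[2:,2]+=p[3]
    W[2:,:2]+=p[4:6]
    return (proj('wrist',W@Rs.T+[p[0],p[1],65],T)-uv).ravel()
s=least_squares(f,[501,-335,-.34,0,0,0]); print(s.x.round(2),f(s.x).round(1))
E
```

```text
left 160 [3.875 0.75 ] 0.988 mm in cradle [-0.  -8.6  0. ]
left 25 [3.375 0.625] 0.98 mm in cradle [ 0.1 -8.3  0. ]
right 160 [-3.75 -0.75] 0.985 mm in cradle [0.1 8.3 0. ]
right 25 [-3.375 -0.75 ] 0.98 mm in cradle [0.2 8.4 0. ]
[ 5.0233e+02 -3.3500e+02 -3.5000e-01 -5.9500e+00  2.7000e-01 -2.2200e+00] [-0.7 -0.   0.7  0.1 -0.   0.6 -0.1  0.6  0.4 -0.1 -0.3 -0.1 -0.1  0.2
  0.1  0.3 -0.4 -0.7  0.5 -0.6]
```

```bash
python3 -c "
from h import *
print(sign_off())"
```

```text
the job is handed in; nothing more can be done
None
```

The turnbuckle is tightened to its stop with both jaws on the camera head. The key is home in the interlock switch and released. I handed the job in at about 33.5 s, with the gripper clear above the switch.

**Turnbuckle**
- **First approach failed.** I tried to reach the bar with the tool tilted towards the robot, and a wrist joint ran out of range. A finger pressed on the bar with about 35 N and turned it back, to a reading of about 0. I backed off and worked from a different angle.
- **Tightening.** Three grips and swings then brought it to the stop, where the wrist moment jumped to about 2 N m and the pads began to slip.
- **Checks.** In the before-and-after top pictures each jaw moved in 8.3–8.6 mm, where 8.6 mm was expected. The bar's angle after release read 2.53 by my estimate against the stop's 2.5, within the reading error.

**Key**
- **Seating.** It went into the slot without resistance. The flange then bore with 20 N, with the key's origin computed at 64.8 mm against 65 mm for home.
- **Checks.** After release it stands upright and centred. My camera fit for its height was unreliable: it put the key 6 mm too low, and it was 7 mm too low for the key resting in the park block too. I relied on the contact height and the pictures instead.

**Other things on the table:** by eye, nothing else looks moved between the first and last pictures.

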